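# Clamp a glued temple bundle in a quick-release vise

### The arm

A 7-joint arm with a two-finger parallel gripper is mounted at the origin on a cart in front of the work surface, level with it; the furniture and walls round the work are solid. World frame = base frame: x ahead of the robot, y to its left, z up, the work surface at z = 0. Lengths are in m, angles in rad, forces in N, time in s.
With the tool pointing down it reaches from about 0.4 to 0.9 m from the base axis. Payload 5.5 kg.
Tool frame: the origin (TCP) lies midway between the tips of the shut fingers; the grasp point (between the pads) lies 19 mm behind it (manip.grip_depth is the distance from the TCP to the grasp point, in m); z points along the fingers, x is the direction in which the jaws open and shut, and the axes are right-handed (so a half turn about z gives the same grasp; the last joint's range is limited). The gripper opens to 92 mm and grips with 3 to 60 N. Pads are 19 mm wide; open, the fingers measure 130 mm over their backs; the gripper's body (75 mm by 190 mm) begins 47 mm behind the grasp point.
Start: joints at [-1.071, 0.501, -0.427, 1.55, 0.221, 1.138, -0.21], TCP at [0.152, 0.632, 0.189] pointing down, gripper open.
Joint ranges: [-2.88, 2.88], [-0.31, 2.03], [-1.54, 1.56], [0.2, 2.42], [-1.41, 4.55], [0.19, 2.02], [-2.57, 2.57]. Speed limits (rad/s): [2.57, 2.57, 3.14, 3.14, 3.14, 3.14, 3.14].

### API

Orientations are given as a unit quaternion [x, y, z, w].
In Python, from bench import manip, effector, viewer gives the robot as it stands. Calls block until the motion is done:
- manip.move_pose(position, orientation): joint-space move of the TCP to a pose.
- manip.servo_line(position, ori=None, vel=0.15): straight line of the TCP; ori=None keeps the orientation; vel is the mean speed in m/s.
- manip.movej(angles): joint-space move.
- effector.open_jaws() and effector.close(f_grip=None): open the fingers fully, or close them until they stop; f_grip is the grip in N (None keeps the last).
- manip.sleep(seconds).
- manip.solve_ik(position, orientation): joint angles nearest the present ones, or None.
- viewer.get_image(name): name is "scene" or "side" or "wrist"; returns the picture (384x512x3 uint8, red, green, blue); there is no depth.
- viewer.get_calibration(name): a dict with "vfov" (degrees; the focal length in pixels is half the picture's height over the tangent of half this angle, whatever the lens; pixels are square), "cx", "cy" (the principal point, pixels), "eye" and "attitude" of the camera in the world. Camera axes: x right, y down, z forward; pixel columns grow to the right and rows downward; lengths in m; the calibration is good to about 2 mm. The wrist camera is an equidistant fisheye: a pixel r from the principal point sees the ray r / f radians off the axis. A picture is of the moment at which its call begins: read the wrist's pose just before it. get_calibration takes no time and is no camera call; for the wrist camera it gives the pose at the moment of the call.
A pose or a line that the arm cannot do raises manip.PlanningError and nothing moves.
- manip.hand_in(): hands the job in, once; it reports no verdict.
Readings, each from a call of its own:
- manip.current_clock(): time.
- manip.current_q(): joint angles.
- manip.current_joint_velocities(): joint speeds.
- manip.current_tau(): joint torques, N m.
- manip.current_tool_pos(): TCP position.
- manip.current_tcp_rot(): TCP orientation.
- manip.current_force(): force on the tool from outside, world axes, zero at the start.
- manip.current_wrist_torque(): the same for the moment, N m.
- manip.current_finger_gap(): finger opening in m.
Only numpy, scipy, OpenCV 4.12 (cv2) and the standard library are available. Lean on these libraries where they do the work, as an engineer would, in place of code of your own. Each camera call takes 0.05 s, during which the arm holds its last target.

### The job

Clamp the glued bundle of temple shells in the small bench vise so that it can cure. Pinch the release paddle towards the upright plate beside it, slide the carriage up until its sprung pad holds the bundle lightly against the fixed jaw (keep the push on the bundle under 7 N), let go so that the carriage locks (it may draw back a little as it does), then turn the T-handle clockwise until the bundle is clamped with about 18 N, and leave it so; never squeeze it harder than 28 N, keep it flat on the bed and do not disturb the things lying around the vise.

Things in the scene. Friction and masses are not known exactly. Their poses are not given: they have to be found in the camera images.
- vise: Grey bench vise fixed to the table, base 90 mm (its x) by 240 mm (its y) by 12 mm. Origin on the table; base spans y -145 to +95. Its y axis is the slide direction and points to the fixed jaw, z is up. Two serrated steel rails, tops at z = 24 mm, run along y at x = +-38 mm. The bed on which the bundle lies is z = 12 mm.
- fixed_jaw: Upright fixed jaw at the +y end of the vise, 66 mm wide, top 46 mm above the table. Origin and axes are those of the vise; its steel clamping face is at y = +70 mm.
- carriage: Sliding carriage, a grey block 60 x 105 x 26 mm. Slides along the vise's y only, 75 mm of travel, about 3 N of friction when released. When let go its half-nut drops into a rack of 2 mm saw teeth: the carriage draws back 0 to 2 mm and is then locked. Axes parallel to the vise; origin on the bed under the middle of the block's front (+y) face; block top 28 mm above the origin.
- pad_rest (a point): Point fixed on the carriage, 20 mm ahead (+y) of its origin, 15 mm above the bed: where the front face of the steel pressure pad (50 mm wide, 25 mm high) stands with the screw fully back. As found, the screw is out by an unknown 0 to 7.7 mm. The pad is sprung: it gives 1 mm per 6 N, with 6 mm of travel.
- plate_top (a point): Middle of the top end of the fixed steel finger plate on the carriage, 82 mm above the table: plate 7 mm thick (x), 24 mm long (y), standing 42 mm above the block (its foot is 40 mm above the table). Its outer face looks to the vise's +x. Axes as the carriage.
- trigger_top (a point): Middle of the top end of the black ribbed release paddle, same size and height as the plate, 35 mm from it centre to centre in x; outer face looks to the vise's -x; 42 mm over both outer faces (with the ribs 43 mm). Pinch plate and paddle together from above.
- trigger (a joint): Travel of the release paddle in m: 0 = let go (carriage locked), 0.009 = fully pinched towards the plate (the pair is then 33 mm over its outer faces). Spring 12 N at 0, 16 N at full travel. The carriage is free to slide above 0.003.
- handle_top (a point): Centre of the top of the black T-handle, 82 mm above the table, on the screw's vertical axis, 28 mm behind the carriage's front face. A bar 60 mm long (its own y), 14 mm wide, 24 mm high on a round hub. Clockwise from above screws the pad out 3.5 mm per rad (13 mm in all), about 18 N more clamping per rad in contact. It stays where it is left; turning takes 0.13 Nm plus 0.0035 Nm per N of clamping.
- bundle: Rigid bundle of black and yellow temple shells, 53 mm (its x) by 37 to 39 mm (its y, uneven) by 16 mm, about 50 g, lying on the vise's bed between the jaws, roughly along the vise's x, at first loose. Origin at the middle of its underside.
- side_cutters: Bystander: side cutters with blue handles, 120 x 49 x 12 mm, lying beside the vise. Origin at the middle of its underside.
- screwdriver_1: Bystander: small screwdriver with red handle, 163 mm long, 13 mm thick, lying beside the vise along its slide direction. Origin on its underside, near the middle of its length.
- parts_bin: Bystander: open blue bin 60 x 85 x 28 mm beside the vise. Origin at the centre of its underside.
Things that resemble listed ones, but are neither listed nor needed, are in the scene too. Leave any green or turquoise look-alike of the bundle alone.

How it is judged:
On the way, in this order (a step that is already met when the one before it is completed fails the run):
1. with the paddle pinched, the carriage has been slid up so that the pad touches the bundle and the bundle touches the fixed jaw (value of joint trigger above 0.003 m and contact force between each of carriage, fixed_jaw and bundle above 0.8 N), for 0.1 s.
2. the paddle is let go and the carriage is locked (value of joint trigger below 0.0006 m), for 0.1 s.
3. the screw has clamped the bundle with 13 to 23 N (value of joint trigger below 0.0006 m and contact force between carriage and bundle between 13 and 23 N), for 0.2 s.
At the end, for the whole second after the job is handed in: The bundle lies flat on the bed (within 4 mm and 0.15 rad), at rest, clamped between pad and fixed jaw with 13 to 23 N, with the release paddle let go (carriage locked) (all of step 3 and contact force between fixed_jaw and bundle above 10 N and z of bundle in the frame of vise between 0.009 and 0.016 m and angle between bundle's own z axis and vertical below 0.15 rad and linear speed of bundle below 0.01 m/s); the robot touches nothing.
It fails at once if the pad pushes on the bundle with more than 7 N while the paddle is pinched (value of joint trigger above 0.003 m and contact force between carriage and bundle above 7 N).
It fails at once if the bundle is squeezed with more than 28 N (contact force between carriage and bundle above 28 N).
It fails at once if the side cutters, the screwdriver or the parts bin is moved by more than 25 mm (distance of any of side_cutters, screwdriver_1, parts_bin from where it was at the start of the episode above 0.025 m).
It also fails if it takes over 69 s, if anything falls off the work surface, if the arm or the gripper's body presses on something with over 40 N, if the wrist force passes 120 N, or if a joint passes its speed limit or range.

## Working session

There is one attempt and no reset: what is moved stays moved. The work goes in short steps, each a Python script; the robot and the scene stay as the last script left them, time stands still between calls to the robot, and variables do not carry over. Pictures are saved under pics/ and viewed, and the job is handed in when it is done.

```bash
ls; mkdir -p pics
python3 - <<'E'
from bench import manip, effector, viewer
import cv2
print(manip.current_clock(), manip.current_tcp_rot(), manip.current_finger_gap())
for n in ["scene","side","wrist"]:
    c=viewer.get_calibration(n); print(n,c)
    im=viewer.get_image(n); cv2.imwrite(f"pics/{n}0.png",im[:,:,::-1])
print(manip.current_clock())
E
```

```text
pics
0.0 [ 7.85659960e-01  6.18657839e-01 -7.68424795e-04  5.61118906e-04] 0.09186899630450769
scene {'vfov': 51.87685355464603, 'cx': 258.5019828752771, 'cy': 186.94325464716857, 'eye': array([0.22090388, 0.31097742, 0.69458494]), 'attitude': array([-0.28470355,  0.88727618, -0.34654636,  0.10765909])}
side {'vfov': 43.43239325552501, 'cx': 255.55181497624037, 'cy': 190.81416762602103, 'eye': array([ 0.11684967, -0.84141384,  0.41959368]), 'attitude': array([ 0.80334858, -0.24289334,  0.15130165, -0.52224677])}
wrist {'vfov': 65.70646984690485, 'cx': 253.0093962349646, 'cy': 196.8527308035124, 'eye': array([0.08437922, 0.64837878, 0.38316688]), 'attitude': array([0.77866286, 0.61350646, 0.08122221, 0.10342595])}
0.15
```

View pics/scene0.png

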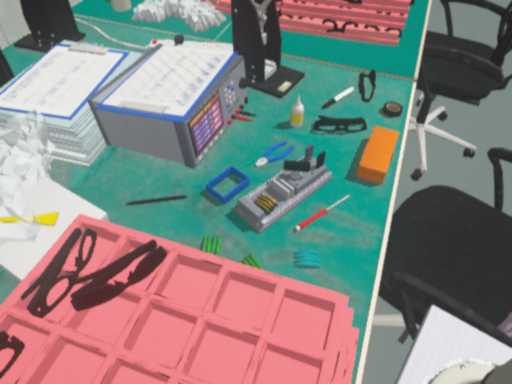

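View pics/side0.png

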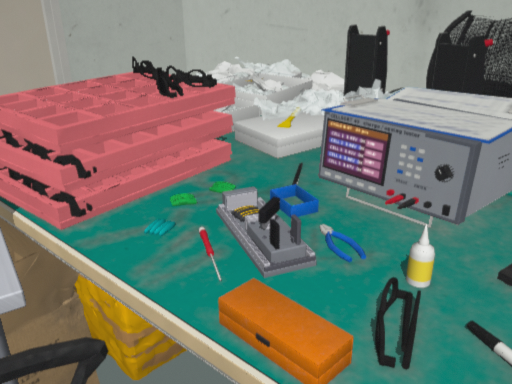

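View pics/wrist0.png

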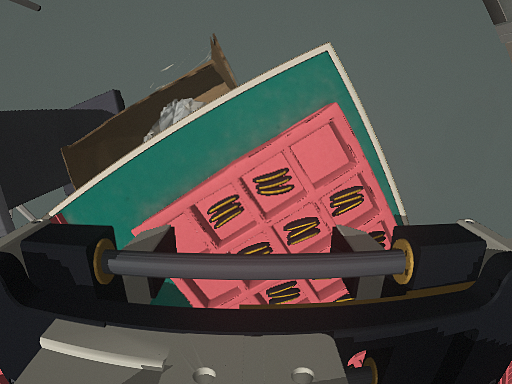

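```bash
cat > h.py <<'E'
import numpy as np, cv2
from scipy.spatial.transform import Rotation as R
def ray(c,u,v,fish=False):
    f=192/np.tan(np.radians(c['vfov'])/2)
    d=np.array([u-c['cx'],v-c['cy']])
    if fish:
        r=np.hypot(*d); th=r/f; s=np.sin(th)/max(r,1e-9); k=np.array([d[0]*s,d[1]*s,np.cos(th)])
    else: k=np.array([d[0]/f,d[1]/f,1.]); k/=np.linalg.norm(k)
    return np.array(c['eye']),R.from_quat(c['attitude']).apply(k)
def atz(c,u,v,z,fish=False):
    e,d=ray(c,u,v,fish); return e+d*(z-e[2])/d[2]
def proj(c,P,fish=False):
    f=192/np.tan(np.radians(c['vfov'])/2)
    p=R.from_quat(c['attitude']).inv().apply(np.asarray(P)-c['eye'])
    if fish:
        rh=np.linalg.norm(p[...,:2],axis=-1); th=np.arctan2(rh,p[...,2]); s=f*th/np.maximum(rh,1e-9)
        return np.stack([c['cx']+p[...,0]*s,c['cy']+p[...,1]*s],-1)
    return np.stack([c['cx']+f*p[...,0]/p[...,2],c['cy']+f*p[...,1]/p[...,2]],-1)
def tri(rays):
    A=np.zeros((3,3));b=np.zeros(3)
    for e,d in rays:
        M=np.eye(3)-np.outer(d,d);A+=M;b+=M@e
    x=np.linalg.solve(A,b); return x,[float(np.linalg.norm((np.eye(3)-np.outer(d,d))@(x-e))) for e,d in rays]
E
python3 - <<'E'
from h import *
from bench import viewer
s=cv2.imread('pics/scene0.png')[140:240,220:345]; cv2.imwrite('pics/sc_crop.png',cv2.resize(s,None,fx=6,fy=6,interpolation=cv2.INTER_CUBIC))
s=cv2.imread('pics/side0.png')[180:280,205:330]; cv2.imwrite('pics/si_crop.png',cv2.resize(s,None,fx=6,fy=6,interpolation=cv2.INTER_CUBIC))
c=viewer.get_calibration('scene');d=viewer.get_calibration('side')
for p in [(262,228),(330,172),(235,207)]: print(atz(c,*p,0.0))
for p in [(265,270),(315,262),(218,207)]: print(atz(d,*p,0.0))
E
```

```text
[ 0.51044454 -0.11652102  0.        ]
[ 0.47246649 -0.35564735  0.        ]
[ 0.59459527 -0.12914138  0.        ]
[ 0.47352309 -0.3161583   0.        ]
[ 0.55248454 -0.34211477  0.        ]
[ 0.52239288 -0.07885564  0.        ]
```

View pics/sc_crop.png

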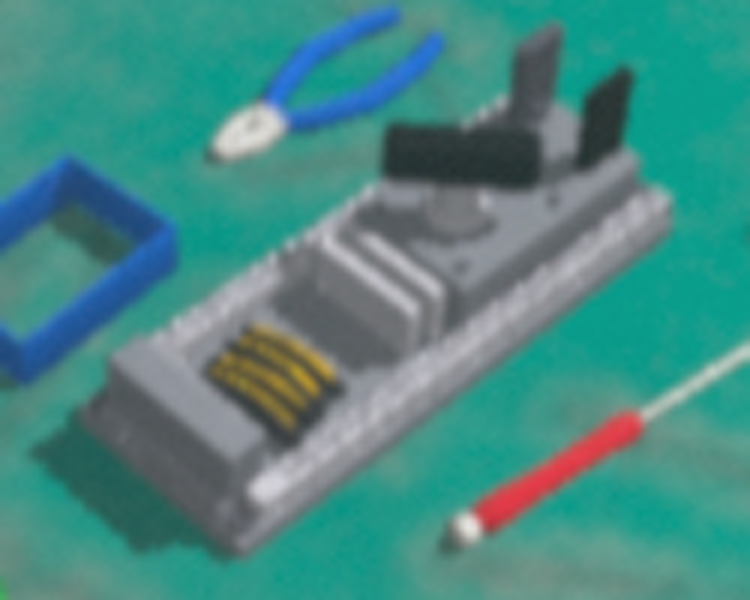

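View pics/si_crop.png

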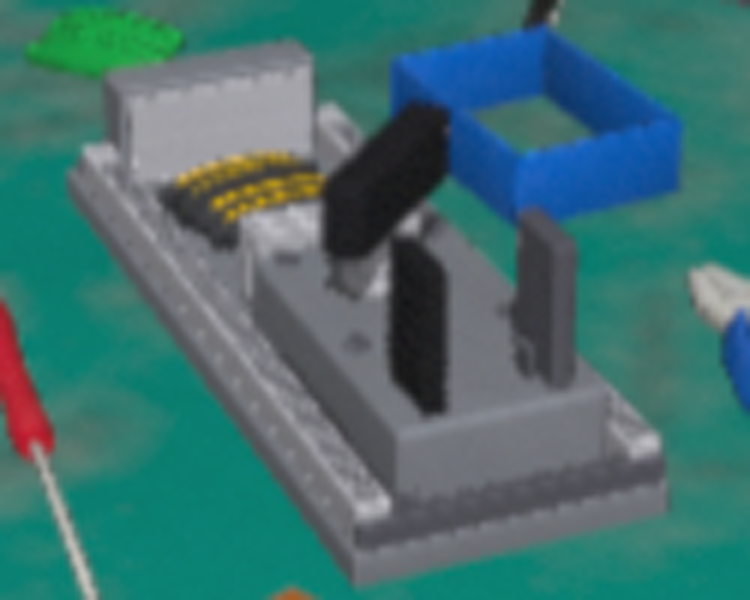

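Run:
```python
from h import *
from bench import viewer
from scipy.optimize import least_squares
c=viewer.get_calibration('scene');d=viewer.get_calibration('side')
S=lambda u,v:(220+u/6,140+v/6); D=lambda u,v:(205+u/6,180+v/6)
# (cam,pixel, vise pt, moves with carriage)
o=[(c,S(240,552),(-45,95,0)),(c,S(80,418),(45,95,0)),(c,S(670,222),(-45,-145,0)),
(d,D(360,583),(-45,-145,0)),(d,D(665,510),(45,-145,0)),(d,D(70,185),(-45,95,3))]
def res(p):
    r=[]
    for k,px,P in o:
        P=np.array(P)/1000
        w=R.from_euler('z',p[2]).apply(P)+[p[0],p[1],0]
        r+=list(proj(k,w)-px)
    return r
s=least_squares(res,[0.5,-0.2,0]);print(s.x,np.round(s.fun,1))
# triangulate tops
for n,a,b in [('plate',(540,28),(548,222)),('trig',(615,72),(417,245)),('handle far end/mid',(465,140),(388,150))]:
    print(n,tri([ray(c,*S(*a)),ray(d,*D(*b))]))
```

```text
[ 0.53202363 -0.20289541 -0.1975587 ] [-0.7  1.6 -1.3  0.2 -0.8  1.8 -0.2  1.9  1.6  1.3 -0.3  1. ]
plate (array([ 0.52335531, -0.32796642,  0.08322478]), [1.262439545589502e-05, 1.2624395455797799e-05])
trig (array([ 0.48693581, -0.3216715 ,  0.0845514 ]), [0.00024676567246565063, 0.00024676567246562623])
handle far end/mid (array([ 0.51792452, -0.26306925,  0.07818075]), [0.0012670608319906263, 0.0012670608319905394])
```

```bash
cat >> h.py <<'E'
def down(yaw): # tool x along (cos yaw, sin yaw), z down
    c,s=np.cos(yaw),np.sin(yaw)
    return R.from_matrix(np.array([[c,s,0],[s,-c,0],[0,0,-1]])).as_quat()
E
python3 - <<'E'
from h import *
from bench import manip,viewer
for p in [(0.508,-0.326,0.05),(0.508,-0.326,0.30),(0.518,-0.25,0.05),(0.525,-0.28,.3)]:
  for y in np.arange(-3.4,3.0,0.4):
    q=manip.solve_ik(list(p),list(down(y)))
    print(p,round(y,2),None if q is None else np.round(q,2))
E
```

```text
(0.508, -0.326, 0.05) -3.4 [-0.3   1.08  1.35  1.82 -1.13  1.26 -2.01]
(0.508, -0.326, 0.05) -3.0 [-0.23  0.88  1.13  1.81 -0.92  1.08 -1.75]
(0.508, -0.326, 0.05) -2.6 [-0.11  0.74  0.9   1.81 -0.71  0.95 -1.5 ]
(0.508, -0.326, 0.05) -2.2 [ 0.03  0.65  0.68  1.81 -0.52  0.87 -1.25]
(0.508, -0.326, 0.05) -1.8 [-0.12  0.75  0.92  1.81 -0.72  0.96 -0.69]
(0.508, -0.326, 0.05) -1.4 [-0.12  0.74  0.91  1.81 -0.71  0.95 -0.29]
(0.508, -0.326, 0.05) -1.0 [-0.11  0.74  0.89  1.81 -0.7   0.95  0.09]
(0.508, -0.326, 0.05) -0.6 [-0.09  0.73  0.87  1.81 -0.68  0.94  0.48]
(0.508, -0.326, 0.05) -0.2 [-0.01  0.67  0.74  1.81 -0.57  0.89  0.79]
(0.508, -0.326, 0.05) 0.2 [ 0.12  0.61  0.55  1.8  -0.41  0.85  1.07]
(0.508, -0.326, 0.05) 0.6 [ 0.21  0.58  0.42  1.8  -0.31  0.83  1.38]
(0.508, -0.326, 0.05) 1.0 [ 0.11  0.61  0.56  1.8  -0.42  0.85  1.87]
(0.508, -0.326, 0.05) 1.4 [ 0.08  0.62  0.6   1.8  -0.46  0.86  2.3 ]
(0.508, -0.326, 0.05) 1.8 [ 1.    0.64 -0.65  1.77  0.48  0.89  1.94]
(0.508, -0.326, 0.05) 2.2 [ 1.27  0.85 -1.09  1.76  0.85  1.08  2.08]
(0.508, -0.326, 0.05) 2.6 [-0.3   1.08  1
[... 2651 characters left out ...]
0.23  1.3  -0.75]
(0.525, -0.28, 0.3) -1.0 [-0.1   0.34  0.72  1.58 -0.23  1.3  -0.36]
(0.525, -0.28, 0.3) -0.6 [-0.1   0.34  0.71  1.58 -0.23  1.3   0.04]
(0.525, -0.28, 0.3) -0.2 [-0.09  0.33  0.69  1.58 -0.22  1.3   0.44]
(0.525, -0.28, 0.3) 0.2 [-0.12  0.34  0.73  1.59 -0.23  1.3   0.85]
(0.525, -0.28, 0.3) 0.6 [-0.09  0.33  0.69  1.58 -0.22  1.3   1.24]
(0.525, -0.28, 0.3) 1.0 [-0.08  0.33  0.69  1.58 -0.22  1.3   1.64]
(0.525, -0.28, 0.3) 1.4 [-0.11  0.34  0.73  1.59 -0.23  1.3   2.05]
(0.525, -0.28, 0.3) 1.8 [-0.12  0.34  0.74  1.59 -0.24  1.31  2.45]
(0.525, -0.28, 0.3) 2.2 [ 1.31  0.59 -1.3   1.54  0.57  1.45  2.19]
(0.525, -0.28, 0.3) 2.6 [ 1.35  0.71 -1.47  1.54  0.71  1.53  2.48]
```

Run:
```python
from h import *
from bench import manip,viewer
import pickle
manip.servo_line([0.152,0.632,0.34],vel=0.25)
y=-0.2; vy=np.array([np.sin(0.2),np.cos(0.2),0])
base=np.array([0.508,-0.326,0])
out=[]
for i,(a,z) in enumerate([(-0.06,0.30),(0.0,0.27)]):
    p=base+vy*a; p[2]=z
    manip.move_pose(list(p),list(down(y)))
    manip.sleep(0.3)
    c=viewer.get_calibration('wrist'); im=viewer.get_image('wrist')
    cv2.imwrite(f'pics/w1_{i}.png',im[:,:,::-1]); out.append(c)
    print(manip.current_tool_pos(),manip.current_clock(),manip.current_force())
pickle.dump(out,open('w1.pkl','wb'))
```

```text
[ 0.49615923 -0.38472587  0.29999946] 4.9917 [-0.44479568  1.00229216 -0.41304785]
[ 0.5076143  -0.327213    0.27051561] 5.7167 [-0.32157792 -0.91239552  0.51078092]
```

View pics/w1_0.png

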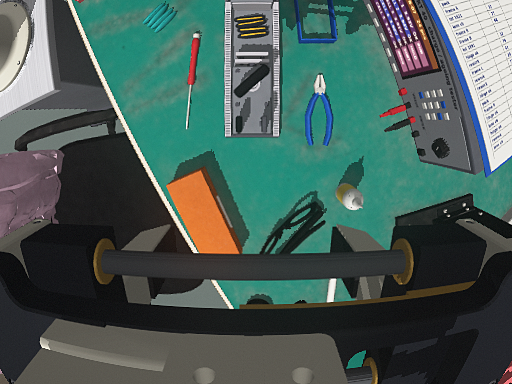

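View pics/w1_1.png

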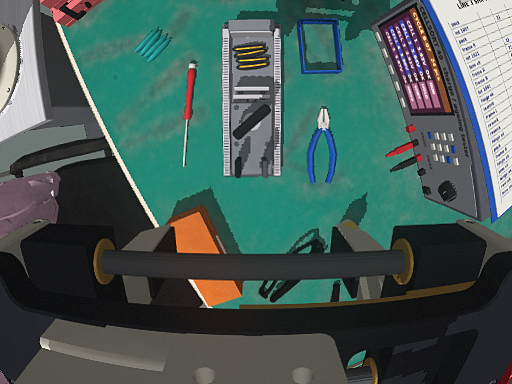

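Run:
```python
from h import *
from bench import manip,viewer
import pickle
out=pickle.load(open('w1.pkl','rb'))
y=-0.2; vy=np.array([np.sin(0.2),np.cos(0.2),0])
base=np.array([0.508,-0.326,0])
p=base+vy*0.0; p[2]=0.18
manip.servo_line(list(p),vel=0.2); manip.sleep(0.3)
c=viewer.get_calibration('wrist'); im=viewer.get_image('wrist')
cv2.imwrite('pics/w1_2.png',im[:,:,::-1]); out.append(c)
print(manip.current_tool_pos(),manip.current_clock())
pickle.dump(out,open('w1.pkl','wb'))
s=cv2.imread('pics/w1_1.png')[10:190,180:350]; cv2.imwrite('pics/w1_1c.png',cv2.resize(s,None,fx=3.3,fy=3.3,interpolation=cv2.INTER_CUBIC))
s=cv2.imread('pics/w1_2.png')[0:260,150:390]; cv2.imwrite('pics/w1_2c.png',cv2.resize(s,None,fx=2.3,fy=2.3,interpolation=cv2.INTER_CUBIC))
```

```text
[ 0.50843251 -0.32625875  0.18080424] 6.6667
```

View pics/w1_1c.png

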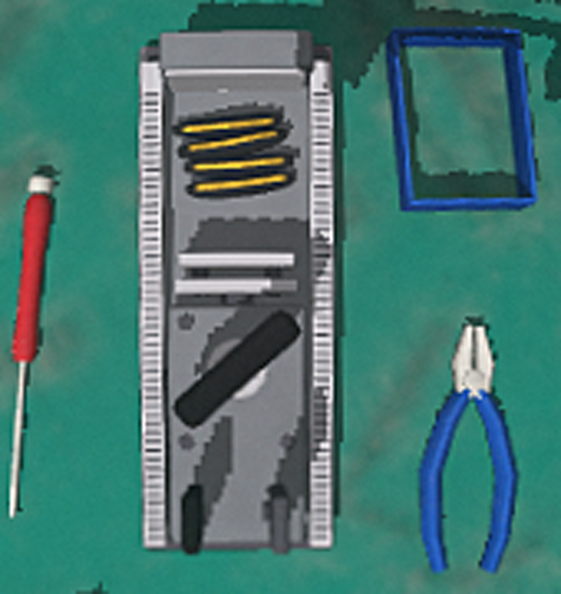

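View pics/w1_2c.png

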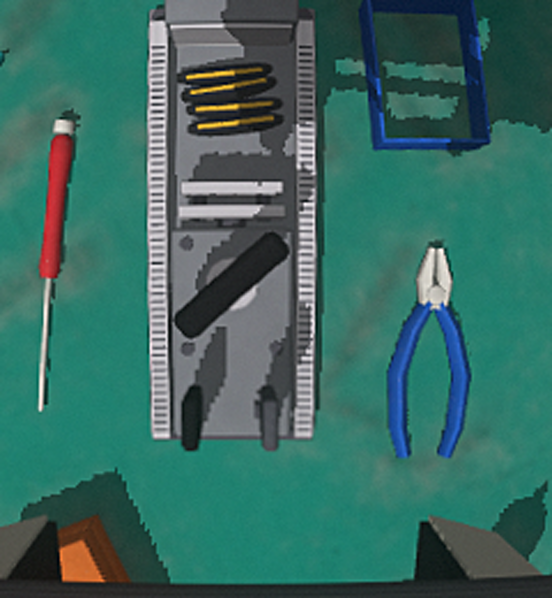

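```bash
cat > ov.py <<'E'
from h import *
import pickle
out=pickle.load(open('w1.pkl','rb'))
def V(x,y,yaw): return lambda P: R.from_euler('z',yaw).apply(np.asarray(P,float)/1000)+[x,y,0]
def draw(fn,c,T,s,ya_handle,off,sc,name,fish=True):
    im=cv2.imread(fn); h0,h1,w0,w1=off
    im=cv2.resize(im[h0:h1,w0:w1],None,fx=sc,fy=sc,interpolation=cv2.INTER_CUBIC)
    def poly(P,col):
        P=np.asarray(P,float); Q=np.concatenate([np.linspace(P[i],P[(i+1)%len(P)],8) for i in range(len(P))])
        q=(proj(c,T(Q),fish)+.5-[w0,h0])*sc
        cv2.polylines(im,[np.round(q).astype(int)],True,col,1)
    rect=lambda x0,x1,y0,y1,z:[(x0,y0,z),(x1,y0,z),(x1,y1,z),(x0,y1,z)]
    poly(rect(-45,45,-145,95,0),(0,0,255)); poly(rect(-38,38,-145,95,24),(255,0,255))
    poly(rect(-33,33,70,71,46),(0,255,255))
    poly(rect(-30,30,s-105,s,40),(0,255,0))
    return im,poly,rect
E
python3 - <<'E'
from ov import *
from scipy.optimize import least_squares
for c in out: print(c['eye'], proj(c,np.array(c['eye'])-[0,0,.3],True), R.from_quat(c['attitude']).apply([0,0,1]))
A=lambda u,v:(180+u/3.3-.5,10+v/3.3-.5); B=lambda u,v:(150+u/2.3-.5,v/2.3-.5)
c1,c2=out[1],out[2]
# front block edge & tri points
for n,a,b in [('handle ctr',(238,368),(232,284)),('handle UR',(291,322),(277,243)),('handle LL',(187,414),(188,327)),
 ('jaw face L',(166,72),(168,26)),('jaw face R',(307,70),(297,25)),('pad L',(180,259),(182,188)),('pad R',(293,259),(282,188)),
 ('paddle top end bottom',(190,550),(190,448)),('plate btm',(282,550),(270,448)), ('rail LLcorner',(146,547),(153,436)),('rail RR',(331,547),(313,437))]:
    x,r=tri([ray(c1,*A(*a),True),ray(c2,*B(*b),True)]); print(n,np.round(x,4),np.round(r,4))
E
```

```text
[ 0.50966406 -0.31586669  0.49546232] [252.63224464 119.17507194] [-0.04992602 -0.25343067 -0.96606433]
[ 0.52102994 -0.25845946  0.46606602] [252.3493767  118.93940538] [-0.0497546  -0.25425083 -0.96585765]
[ 0.52172241 -0.25746253  0.37652727] [252.10784171 119.05910389] [-0.04838357 -0.25412749 -0.96595976]
handle ctr [ 0.5196 -0.2606  0.1123] [0.0001 0.0001]
handle UR [ 0.5512 -0.2428 -0.0579] [0.0004 0.0004]
handle LL [ 0.4972 -0.2746  0.0871] [0.0005 0.0005]
jaw face L [ 0.515  -0.1274  0.0478] [0.0006 0.0006]
jaw face R [ 0.5754 -0.1379  0.0446] [0.0008 0.0008]
pad L [ 0.5042 -0.2084  0.0299] [0.0001 0.0001]
pad R [ 0.5525 -0.2188  0.0348] [0.0002 0.0002]
paddle top end bottom [ 0.4867 -0.3273  0.0846] [0.0001 0.0001]
plate btm [ 0.5219 -0.3349  0.0829] [0.0004 0.0004]
rail LLcorner [ 0.459  -0.3353  0.0072] [0.0004 0.0004]
rail RR [ 0.5457 -0.3524  0.0112] [0.0002 0.0002]
```

Run:
```python
from ov import *
from scipy.optimize import least_squares
A=lambda u,v:(180+u/3.3-.5,10+v/3.3-.5); B=lambda u,v:(150+u/2.3-.5,v/2.3-.5)
c1,c2=out[1],out[2]
# (pt1,pt2,vise xyz mm, dependence on s)
# unknown: x,y,yaw, yp (paddle y rear end of top), xm (pair mid x offset), hx,hy handle
obs=[((166,72),(168,26),lambda p:(-33,70,46)),((307,70),(297,25),lambda p:(33,70,46)),
((146,547),(153,436),lambda p:(-45,-145,12)),((331,547),(313,437),lambda p:(45,-145,12)),
((190,550),(190,448),lambda p:(p[4]-17.5,p[3]-12,82)),((282,550),(270,448),lambda p:(p[4]+17.5,p[3]-12,82)),
((238,368),(232,284),lambda p:(p[5],p[6],82)),
((291,322),(277,243),lambda p:(p[5]-26*np.sin(p[7]),p[6]+26*np.cos(p[7]),82)),((187,414),(188,327),lambda p:(p[5]+26*np.sin(p[7]),p[6]-26*np.cos(p[7]),82)),
((180,259),(182,188),lambda p:(-25,p[8],39.5)),((293,259),(282,188),lambda p:(25,p[8],39.5))]
def res(p):
    T=V(p[0],p[1],p[2]); r=[]
    for a,b,f in obs:
        w=T(f(p)); r+=list(proj(c1,w,True)-A(*a))+list(proj(c2,w,True)-B(*b))
    return r
s=least_squares(res,[.53,-.2,-.2,-125,0,0,-60,-.9,-20],loss='soft_l1',x_scale=[.01,.01,.1,5,5,5,5,.1,5])
print(np.round(s.x,4)); print(np.round(np.array(res(s.x)).reshape(-1,4),1))
p=s.x; np.save('fit.npy',p); T=V(*p[:3])
print('mid pinch',T((p[4],p[3],82)),'handle',T((p[5],p[6],82)))
for i,(fn,c,off,sc) in enumerate([('pics/w1_1.png',c1,(10,190,180,350),3.3),('pics/w1_2.png',c2,(0,260,150,390),2.3)]):
    im,poly,rect=draw(fn,c,T,p[6]+28,0,off,sc,'')
    for sg in (-1,1): poly(rect(p[4]+sg*17.5-3.5,p[4]+sg*17.5+3.5,p[3]-12,p[3]+12,82),(255,255,0)); 
    u=np.array([-np.sin(p[7]),np.cos(p[7])]);v=np.array([u[1],-u[0]]); h=np.array([p[5],p[6]])
    poly([(*(h+a*u+b*v),82) for a,b in [(30,7),(30,-7),(-30,-7),(-30,7)]],(255,0,0))
    poly(rect(-25,25,p[8]-.1,p[8],39.5),(0,165,255))
    cv2.imwrite(f'pics/ov{i}.png',im)
```

```text
[   0.5312   -0.2011   -0.1988 -121.1978   -0.8208    0.3021  -61.0927
   -0.8214  -13.6739]
[[-2.2 -0.1 -1.7 -0.3]
 [ 2.1  0.4  1.3 -0. ]
 [-1.  -0.  -0.8  0.4]
 [ 0.7 -0.2  0.7 -0.1]
 [ 0.5  0.1  0.4 -0.1]
 [-0.8  0.  -0.2 -0.1]
 [-0.1  0.1  0.2  0.1]
 [-1.3  0.4  0.1  0.1]
 [ 0.6 -0.   0.1 -0.7]
 [-0.5  0.2 -0.6 -0. ]
 [ 0.7  0.1  0.7 -0.2]]
mid pinch [ 0.50645304 -0.31973272  0.082     ] handle [ 0.51942141 -0.26103253  0.082     ]
```

View pics/ov0.png

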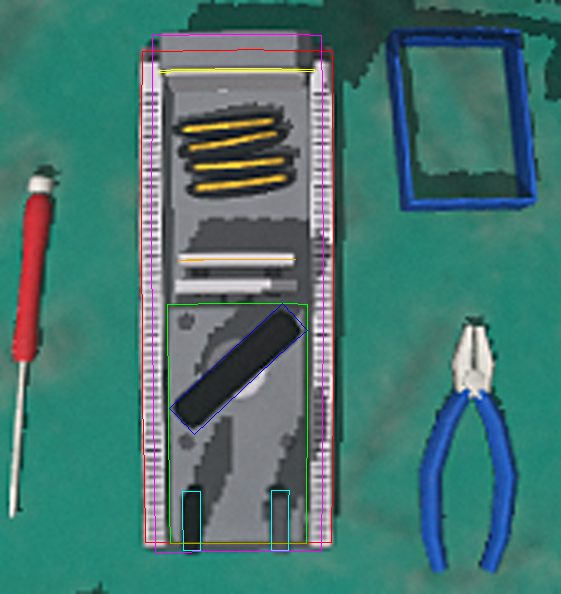

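View pics/ov1.png

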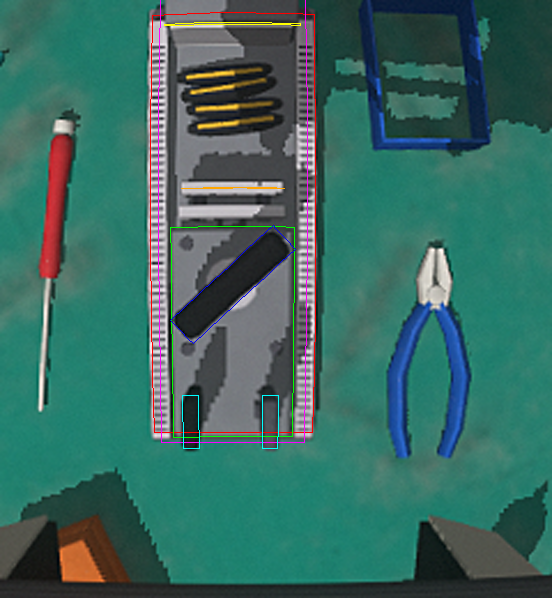

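Run:
```python
from h import *
from bench import manip,effector,viewer
p=np.load('fit.npy'); yaw=p[2]; vx=np.array([np.cos(yaw),np.sin(yaw),0]); vy=np.array([-np.sin(yaw),np.cos(yaw),0])
mid=np.array([0.50645,-0.31973,0])+vx*0.0045
mid[2]=0.10; manip.servo_line(list(mid),list(down(yaw)),vel=0.2)
mid[2]=0.047; manip.servo_line(list(mid),vel=0.08)
manip.sleep(0.2)
c=viewer.get_calibration('wrist'); cv2.imwrite('pics/w2.png',viewer.get_image('wrist')[:,:,::-1])
for n in('scene','side'): cv2.imwrite(f'pics/{n}2.png',viewer.get_image(n)[:,:,::-1])
print(manip.current_tool_pos()-mid,manip.current_force(),manip.current_wrist_torque(),manip.current_clock())
s=cv2.imread('pics/scene2.png')[120:240,220:345]; t=cv2.imread('pics/side2.png')[160:280,205:330]
cv2.imwrite('pics/c2.png',cv2.resize(np.hstack([s,t]),None,fx=3.1,fy=3.1,interpolation=cv2.INTER_CUBIC))
```

```text
[ 2.51668315e-04 -3.56062133e-05  3.11704463e-04] [-0.15229456  0.72310284 -0.28530783] [-0.12352607  0.09201887  0.01602817] 8.375
```

View pics/c2.png

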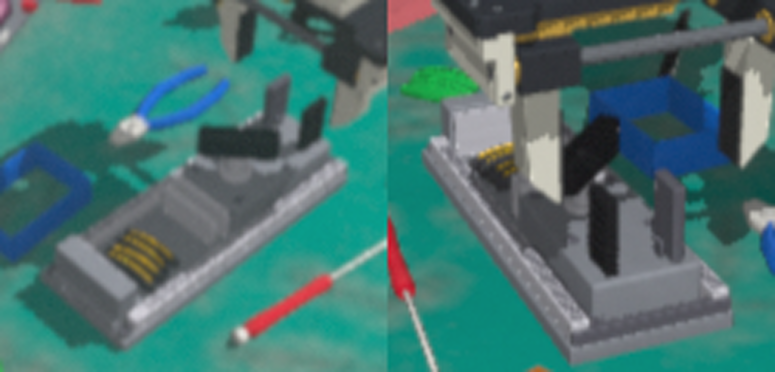

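View pics/w2.png

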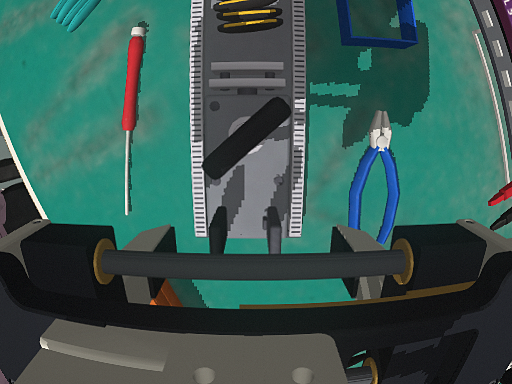

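Run:
```python
from h import *
from bench import manip,viewer
c=viewer.get_calibration('scene');d=viewer.get_calibration('side');w=viewer.get_calibration('wrist')
t=np.array(manip.current_tool_pos());print(t,manip.current_finger_gap())
yaw=np.load('fit.npy')[2]; vx=np.array([np.cos(yaw),np.sin(yaw),0])
for k in(-.046,0,.046):
  P=t+vx*k; print(np.round((proj(c,P)-[220,120])*3.1),np.round((proj(d,P)-[205,160])*3.1+[387,0]),proj(w,P,True))
```

```text
[ 0.51111308 -0.32065412  0.0473117 ] 0.0917431897757458
[329. 154.] [555. 260.] [188.34445181 221.15221407]
[283. 123.] [640. 241.] [253.26720224 221.5410286 ]
[239.  94.] [722. 224.] [318.11206477 221.14458115]
```

Run:
```python
from h import *
from bench import manip,viewer
s=viewer.get_image('scene')[120:240,220:345,::-1]; t=viewer.get_image('side')[160:280,205:330,::-1]
cv2.imwrite('pics/c3.png',cv2.resize(np.hstack([s,t]),None,fx=3.1,fy=3.1,interpolation=cv2.INTER_CUBIC))
print(manip.current_tool_pos(),manip.current_clock())
```

```text
[ 0.51100601 -0.320604    0.04717775] 8.475
```

View pics/c3.png

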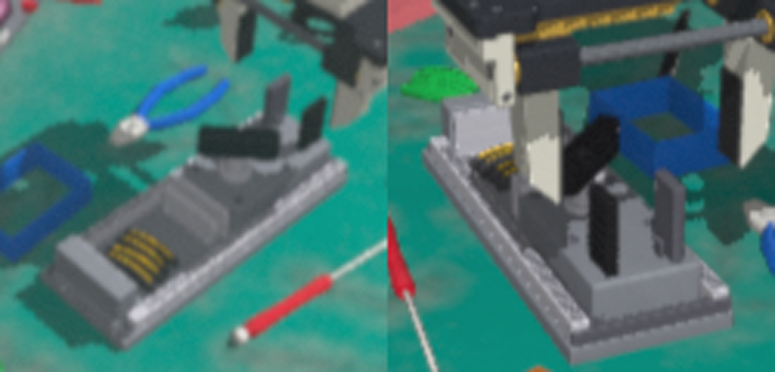

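Run:
```python
from h import *
from bench import manip,viewer
c=viewer.get_calibration('scene');d=viewer.get_calibration('side')
for a,b in [((345,125),(540,200)),((238,60),(735,165))]:
  print(tri([ray(c,a[0]/3.1+220,a[1]/3.1+120),ray(d,(b[0]-387)/3.1+205,b[1]/3.1+160)]))
s=viewer.get_image('scene')[60:200,260:400,::-1]; t=viewer.get_image('side')[120:260,205:345,::-1]
cv2.imwrite('pics/c4.png',np.hstack([cv2.resize(k,None,fx=2.8,fy=4,interpolation=cv2.INTER_CUBIC) for k in (s,t)]))
```

```text
(array([ 0.45810309, -0.3110306 ,  0.08244781]), [0.00011755571918884351, 0.00011755571918890038])
(array([ 0.56147738, -0.33085703,  0.07930334]), [0.000847962092098863, 0.0008479620920987499])
```

View pics/c4.png

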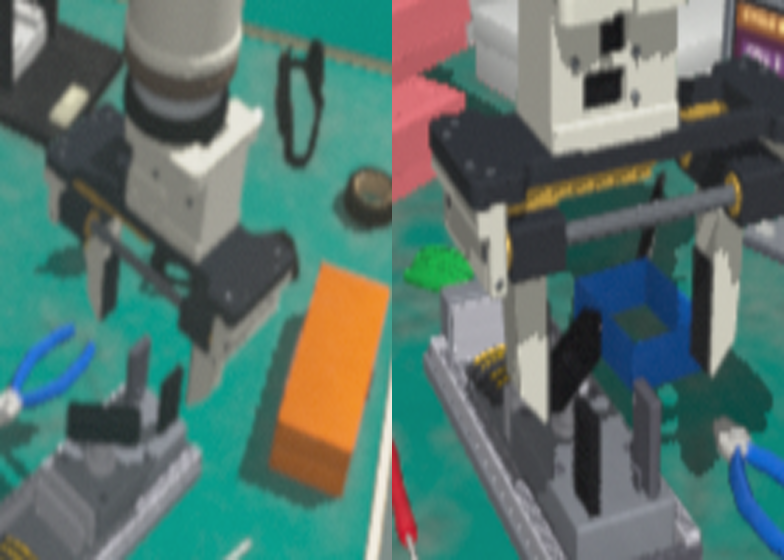

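Run:
```python
from h import *
from bench import manip,effector,viewer
p=manip.current_tool_pos(); manip.servo_line([p[0],p[1],0.13],vel=0.2)
print(manip.current_clock()); effector.close(5); print(manip.current_clock(),manip.current_finger_gap())
c=viewer.get_calibration('scene');d=viewer.get_calibration('side')
t=np.array(manip.current_tool_pos()); print(t,proj(c,t),proj(d,t))
im=[]
for k,n in ((c,'scene'),(d,'side')):
    g=viewer.get_image(n)[:,:,::-1].copy(); u,v=np.round(proj(k,t)).astype(int); x0,y0=u-70,v-90
    g=cv2.resize(g[y0:y0+140,x0:x0+140],None,fx=2.8,fy=4,interpolation=cv2.INTER_CUBIC); cv2.circle(g,(int(70.5*2.8),int(90.5*4)),3,(0,0,255),1); im.append(g)
cv2.imwrite('pics/c5.png',np.hstack(im))
effector.open_jaws(); print(manip.current_clock())
```

```text
9.1417
10.575 0.000351749994371246
[ 0.51091851 -0.32058128  0.12999114] [315.30747944 132.75949846] [287.35693677 189.12750075]
12.1333
```

View pics/c5.png

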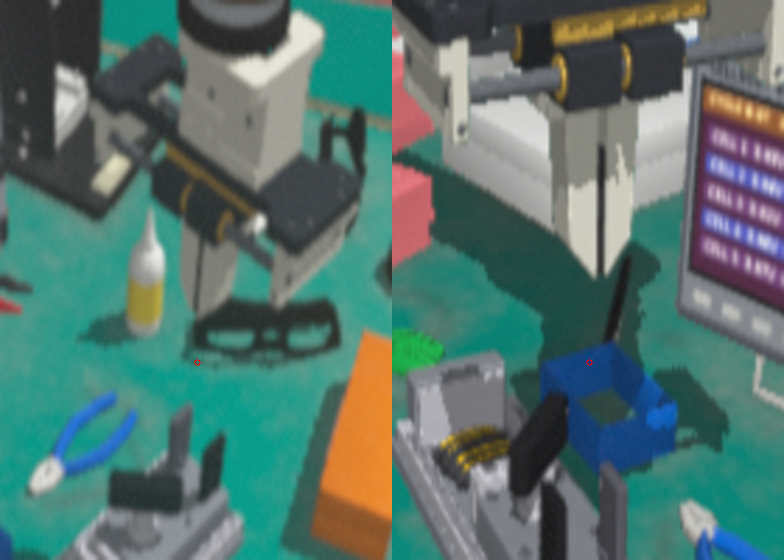

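View pics/w3.png

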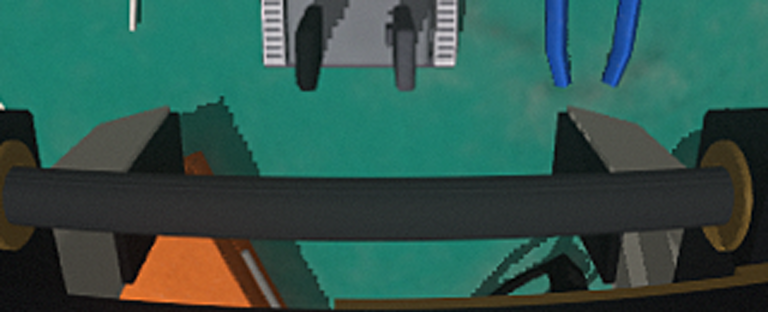

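Run:
```python
from h import *
from bench import manip,effector,viewer
p=manip.current_tool_pos(); manip.servo_line([0.51095,-0.32063,0.05],vel=0.15)
manip.servo_line([0.51095,-0.32063,0.027],vel=0.05); manip.sleep(.1)
print(manip.current_tool_pos(),manip.current_force(),manip.current_wrist_torque())
effector.close(8); print(manip.current_clock(),manip.current_finger_gap(),manip.current_force(),manip.current_wrist_torque())
cv2.imwrite('pics/side6.png',viewer.get_image('side')[120:270,205:345,::-1])
cv2.imwrite('pics/side6.png',cv2.resize(cv2.imread('pics/side6.png'),None,fx=4,fy=4,interpolation=cv2.INTER_CUBIC))
```

```text
[ 0.51101198 -0.32086419  0.02719083] [-0.02889399 -0.38208914  0.19946538] [-0.1156765   0.08025126  0.01584517]
14.4083 0.041824034436637555 [-8.34748408  3.3118967   6.31124096] [0.67762375 2.04310513 0.07151855]
```

View pics/side6.png

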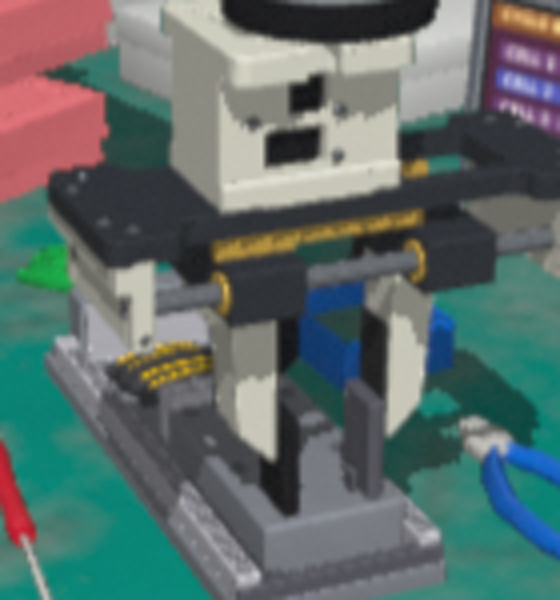

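Run:
```python
from h import *
from bench import manip,effector,viewer
effector.close(35); print(manip.current_clock(),manip.current_finger_gap(),manip.current_force(),manip.current_wrist_torque(),manip.current_tool_pos())
manip.sleep(.3);F=np.mean([manip.current_force() for _ in range(5)],0);print(manip.current_clock(),manip.current_finger_gap(),F)
```

```text
14.725 0.03217847887616831 [ 3.91730874 -2.29064441 -5.96063331] [-0.59375005 -0.23900697  0.06076766] [ 0.51188171 -0.32084292  0.02674739]
15.025 0.03214521211748955 [ 5.70826082 -3.03076127 -7.6993216 ]
```

```bash
cat > slide.py <<'E'
from h import *
from bench import manip,effector,viewer
p=np.load('fit.npy'); yaw=p[2]; vx=np.array([np.cos(yaw),np.sin(yaw),0]); vy=np.array([-np.sin(yaw),np.cos(yaw),0])
S0=np.array([0.51188,-0.32084,0.02675])
def go(d,vel=0.02):
    manip.servo_line(list(S0+vy*d),vel=vel)
def rd():
    f=np.array(manip.current_force()); t=np.array(manip.current_tool_pos())-S0
    return round(manip.current_clock(),2),round(float(t@vy)*1000,2),np.round([f@vx,f@vy,f[2]],2),round(manip.current_finger_gap(),4)
E
python3 - <<'E'
from slide import *
print(rd()); go(0.010,0.03); print(rd()); manip.sleep(.2);print(rd())
go(0.020,0.03);print(rd())
go(0.030,0.03);print(rd())
go(0.036,0.03);print(rd());manip.sleep(.2);print(rd())
cv2.imwrite('pics/w7.png',viewer.get_image('wrist')[:,:,::-1])
E
```

```text
(15.03, -0.0, array([ 6.19, -1.84, -7.7 ]), 0.0321)
(15.51, 10.23, array([ 2.97, -0.96, -3.9 ]), 0.032)
(15.71, 10.22, array([ 2.51, -0.9 , -2.66]), 0.0318)
(16.19, 20.51, array([ 2.04, -0.32, -3.35]), 0.032)
(16.68, 30.43, array([ 2.86, -1.27, -4.39]), 0.0317)
(17.02, 36.25, array([ 2.58, -1.31, -3.91]), 0.032)
(17.23, 36.26, array([ 2.74, -0.55, -4.27]), 0.032)
```

View pics/w7.png

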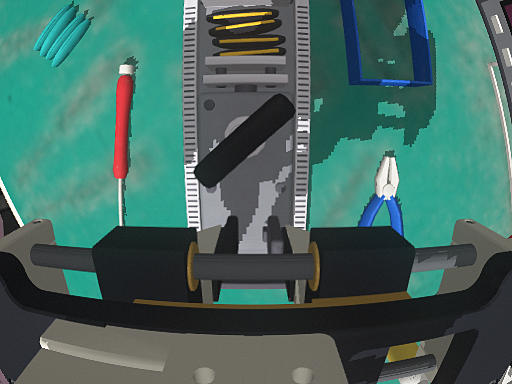

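Run:
```python
from slide import *
d=0.038; go(d,0.02); print(rd()); base=None
hist=[]
while d<0.048:
    d+=0.0006; go(d,0.012)
    r=rd(); hist.append(r[2][1]); print(r)
    if len(hist)>4 and r[2][1]<np.median(hist[:4])-2.0: break
```

```text
(17.52, 37.7, array([ 2.37, -1.82, -6.49]), 0.032)
(17.77, 38.28, array([ 2.73, -3.81, -6.95]), 0.032)
(18.02, 39.1, array([ 2.79, -2.46, -6.76]), 0.0319)
(18.27, 39.85, array([ 2.47, -3.95, -5.8 ]), 0.032)
(18.52, 40.51, array([ 3.66, -2.49, -7.52]), 0.0319)
(18.77, 41.05, array([ 3.48, -3.57, -6.26]), 0.0318)
(19.02, 41.68, array([ 3.58, -3.38, -6.11]), 0.032)
(19.27, 42.13, array([ 3.57, -3.32, -7.05]), 0.0321)
(19.52, 42.37, array([ 3.6 , -3.82, -7.12]), 0.032)
(19.77, 42.61, array([ 3.65, -4.52, -8.74]), 0.0317)
(20.02, 42.78, array([ 3.86, -5.67, -9.38]), 0.0318)
```

Run:
```python
from slide import *
for i in range(6):
    print(rd()); manip.sleep(0.05)
cv2.imwrite('pics/w8.png',viewer.get_image('wrist')[:,:,::-1])
g=cv2.imread('pics/w8.png')[0:130,170:330];cv2.imwrite('pics/w8c.png',cv2.resize(g,None,fx=4.5,fy=4.5,interpolation=cv2.INTER_CUBIC))
```

```text
(20.02, 42.78, array([ 3.86, -5.67, -9.38]), 0.0318)
(20.07, 42.76, array([ 4.29, -5.25, -8.9 ]), 0.0321)
(20.12, 42.76, array([ 3.78, -6.41, -8.66]), 0.0321)
(20.18, 42.77, array([ 4.89, -5.75, -7.95]), 0.0324)
(20.23, 42.77, array([ 3.96, -6.14, -9.2 ]), 0.0319)
(20.27, 42.73, array([ 3.79, -6.13, -8.33]), 0.0321)
```

View pics/w8c.png

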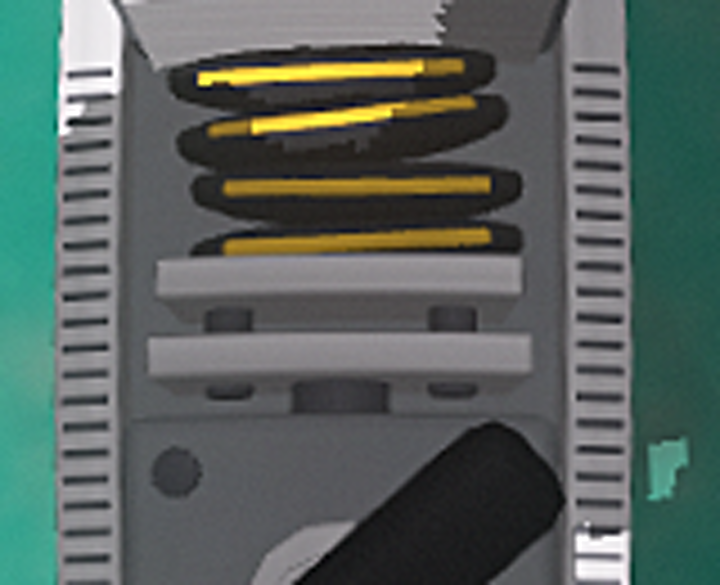

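Run:
```python
from slide import *
effector.open_jaws(); print(rd())
t=manip.current_tool_pos(); manip.servo_line([t[0],t[1],0.075],vel=0.12); manip.sleep(.15)
import pickle
c=viewer.get_calibration('wrist');cv2.imwrite('pics/w9.png',viewer.get_image('wrist')[:,:,::-1])
pickle.dump(c,open('w9.pkl','wb'))
print(rd(),manip.current_tool_pos())
p=np.load('fit.npy'); T=V=None
import ov; T=ov.V(*p[:3])
for k,dd in enumerate((41.8,)):
    im,poly,rect=ov.draw('pics/w9.png',c,T,p[6]+28+dd,0,(0,260,130,380),2.3,'')
    for sg in (-1,1): poly(rect(p[4]+sg*17.5-3.5,p[4]+sg*17.5+3.5,p[3]-12+dd,p[3]+12+dd,82),(255,255,0))
    u=np.array([-np.sin(p[7]),np.cos(p[7])]);v=np.array([u[1],-u[0]]); h=np.array([p[5],p[6]+dd])
    poly([(*(h+a*u+b*v),82) for a,b in [(30,7),(30,-7),(-30,-7),(-30,7)]],(255,0,0))
    cv2.imwrite('pics/ov9.png',im)
```

```text
(21.44, 43.99, array([ 0.64,  0.23, -0.3 ]), 0.0919)
(22.19, 44.31, array([ 0.47, -0.2 ,  0.77]), 0.0917) [ 0.52000088 -0.27727118  0.07417153]
```

View pics/ov9.png

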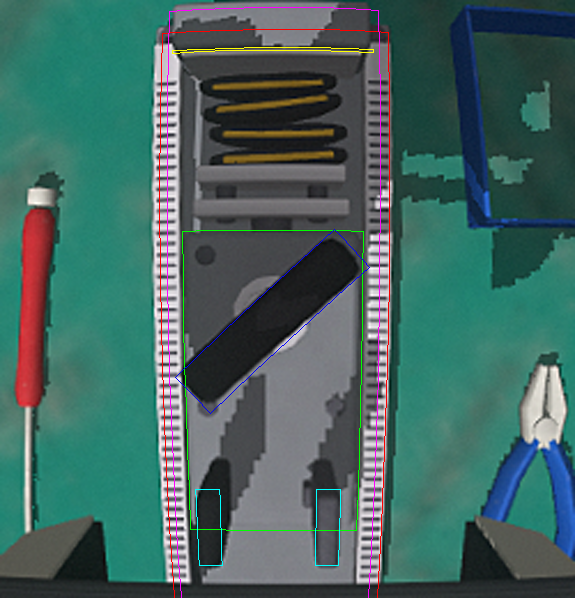

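Run:
```python
from slide import *
import ov; T=ov.V(*p[:3]); h=T((p[5]-.5,p[6]+41.8+.5,0)); y0=p[7]+p[2]; print(h,y0)
h[2]=0.075; manip.move_pose(list(h),list(down(y0)))
print(rd(),manip.current_tool_pos(),np.round(manip.current_q(),2))
h[2]=0.023; manip.servo_line(list(h),vel=0.1); manip.sleep(.1)
print(rd(),manip.current_wrist_torque())
s=viewer.get_image('scene')[90:230,200:340,::-1]; t=viewer.get_image('side')[120:260,190:330,::-1]
cv2.imwrite('pics/c10.png',np.hstack([cv2.resize(k,None,fx=2.8,fy=4,interpolation=cv2.INTER_CUBIC) for k in (s,t)]))
```

```text
[ 0.52728326 -0.21946654  0.        ] -1.0201778779108175
(22.97, 102.08, array([-0.18, -0.19, -0.07]), 0.0918) [ 0.52697107 -0.21974805  0.07472657] [-0.48  0.85  1.22  1.88 -0.91  1.11  0.09]
(23.73, 102.1, array([-0.29,  0.05,  0.39]), 0.0912) [-0.03349283  0.14149543 -0.00121251]
```

View pics/c10.png

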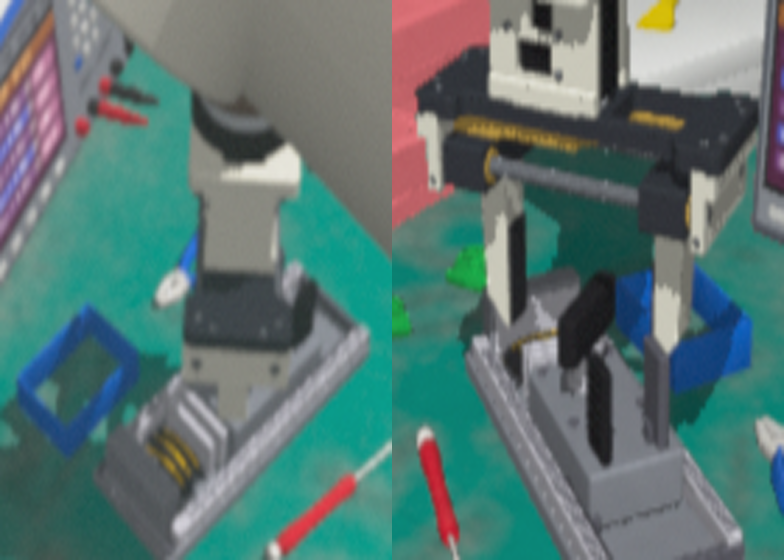

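```bash
cat > turn.py <<'E'
from slide import *
def yawnow():
    x=R.from_quat(manip.current_tcp_rot()).apply([1,0,0]); return np.arctan2(x[1],x[0])
def mom(n=6):
    a=[]
    for _ in range(n): a.append(np.r_[manip.current_wrist_torque(),manip.current_force()]); manip.sleep(0.02)
    return np.mean(a,0)
E
python3 - <<'E'
from turn import *
effector.close(45); manip.sleep(.1); m=mom(); print(manip.current_clock(),manip.current_finger_gap(),np.round(m,3),yawnow(),manip.current_tool_pos())
t=manip.current_tool_pos(); y=yawnow()
for k in range(1,3):
    c0=manip.current_clock(); manip.servo_line(list(t),list(down(y-0.08*k)),vel=0.03); c1=manip.current_clock()
    print(c1-c0,yawnow()-y,np.round(mom(4),3))
E
```

```text
25.225 0.013500530412744613 [-0.932 -0.489 -0.086  2.897 -4.182 -4.469] -1.0205585404114976 [ 0.52786927 -0.22051937  0.02309111]
0.25 -0.07829347542896348 [-0.396 -0.149 -0.144  1.309 -1.845 -1.816]
0.25 -0.1573816730482982 [-0.528 -0.229 -0.087  2.201 -2.746 -2.741]
```

Run:
```python
from turn import *
g=[];
for i in range(12): g.append(np.r_[manip.current_wrist_torque(),manip.current_force()]); manip.sleep(0.02)
print(np.round(np.mean(g,0),3),np.round(np.std(g,0),3),manip.current_finger_gap(),np.round(manip.current_tau(),2))
cv2.imwrite('pics/w11.png',viewer.get_image('wrist')[:,:,::-1])
t=viewer.get_image('side')[120:260,190:330,::-1]
cv2.imwrite('pics/c11.png',cv2.resize(t,None,fx=4,fy=4,interpolation=cv2.INTER_CUBIC))
```

```text
[-0.608 -0.294 -0.084  2.078 -2.746 -3.259] [0.023 0.03  0.039 0.478 0.336 0.666] 0.01369495624171047 [ -1.09 -50.57  22.15 -13.73   0.25   1.2    0.07]
```

View pics/c11.png

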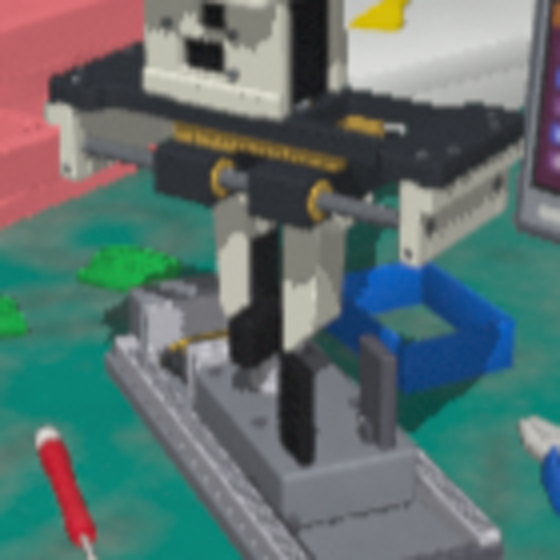

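View pics/w11.png

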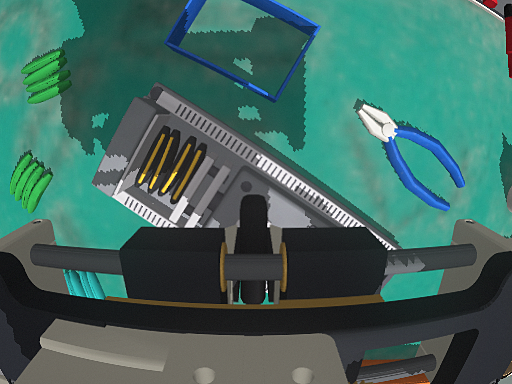

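Run:
```python
from turn import *
Y0=-1.02056; P=[0.52787,-0.22052,0.0231]
for k in range(3,6):
    manip.servo_line(P,list(down(Y0-0.08*k)),vel=0.03)
    a=manip.current_wrist_torque()[2]; tau=manip.current_tau()
    m=mom(5)
    print(round(manip.current_clock(),2),round(yawnow()-Y0,4),round(a,3),np.round(m,3),np.round(tau,2),manip.current_joint_velocities()[6])
```

```text
26.49 -0.2383 -0.112 [-0.742 -0.394 -0.112  2.925 -3.381 -3.496] [ -1.28 -50.55  22.38 -13.38   0.33   1.38  -0.13] -0.003212909379631512
26.82 -0.3184 -0.076 [-0.881 -0.468 -0.093  3.048 -3.802 -4.187] [ -1.6  -50.86  22.57 -13.06   0.36   1.66  -0.11] -0.0009816888219876295
27.16 -0.3985 -0.083 [-0.94  -0.489 -0.101  3.084 -4.442 -5.248] [-1.770e+00 -5.106e+01  2.280e+01 -1.284e+01  3.800e-01  1.790e+00
 -5.000e-02] 0.0011889137979154722
```

```bash
cat > rect.py <<'E'
from h import *
import ov,pickle
p=np.load('fit.npy'); T=ov.V(*p[:3])
def rectify(fn,c,y0,z=39.5,res=0.2,x=(-30,30),L=45):
    im=cv2.imread(fn) if isinstance(fn,str) else fn
    ys=np.arange(y0+L,y0,-res); xs=np.arange(x[0],x[1],res)
    X,Y=np.meshgrid(xs,ys); q=proj(c,T(np.stack([X,Y,np.full_like(X,z)],-1).reshape(-1,3)),True).reshape(*X.shape,2).astype(np.float32)
    return cv2.remap(im,q[...,0],q[...,1],cv2.INTER_CUBIC)
E
python3 - <<'E'
from rect import *
from bench import viewer,manip
c=viewer.get_calibration('wrist'); im=viewer.get_image('wrist')[:,:,::-1].copy(); cv2.imwrite('pics/w12.png',im); pickle.dump(c,open('w12.pkl','wb'))
out=pickle.load(open('w1.pkl','rb'))
a=rectify('pics/w1_2.png',out[2],-38); a1=rectify('pics/w1_1.png',out[1],-38)
b=rectify('pics/w9.png',pickle.load(open('w9.pkl','rb')),-38+41.8)
d=rectify(im,c,-38+41.8)
cv2.imwrite('pics/rect1.png',cv2.resize(np.hstack([a1,a,b,d]),None,fx=.66,fy=2,interpolation=cv2.INTER_AREA))
E
```

```text
(no output)
```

View pics/rect1.png

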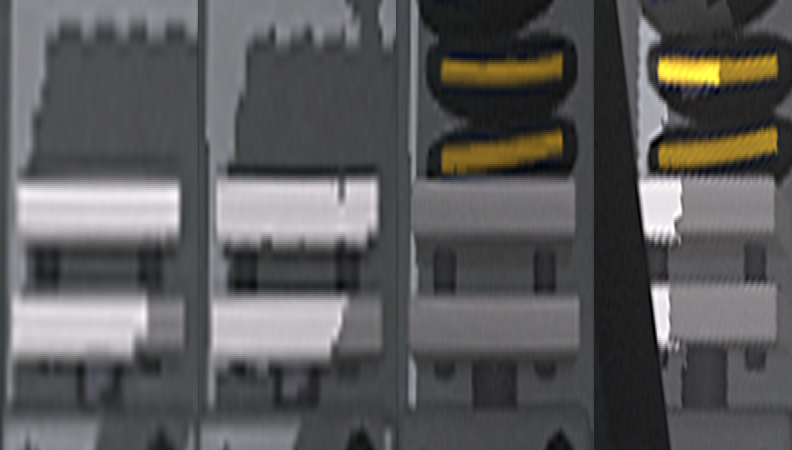

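View pics/w12.png

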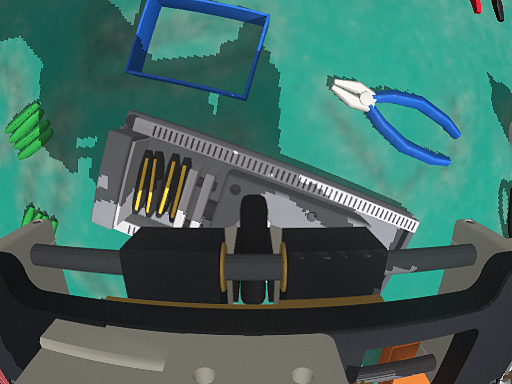

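```bash
cat >> rect.py <<'E'
def edges(fn,c,y0,xr,res=0.1):
    g=rectify(fn,c,y0,res=res,x=xr,L=36)
    g=cv2.cvtColor(g,cv2.COLOR_BGR2GRAY).astype(float).mean(1)
    g=cv2.GaussianBlur(g[:,None],(1,9),2)[:,0]; dg=np.gradient(g)
    ys=np.arange(y0+36,y0,-res)
    out=[]
    for i in range(2,len(dg)-2):
        if abs(dg[i])>1.0 and abs(dg[i])>=abs(dg[i-1]) and abs(dg[i])>abs(dg[i+1]): out.append((round(ys[i]-y0,1),round(dg[i],1)))
    return out
E
python3 - <<'E'
from rect import *
out=pickle.load(open('w1.pkl','rb')); c9=pickle.load(open('w9.pkl','rb')); c12=pickle.load(open('w12.pkl','rb'))
for xr in [(-7,7),(17,24)]:
    print(xr)
    for n,f,c,y0 in [('w1_1','pics/w1_1.png',out[1],-38),('w1_2','pics/w1_2.png',out[2],-38),('w9','pics/w9.png',c9,3.8),('w12','pics/w12.png',c12,3.8)]:
        print(n,edges(f,c,y0,xr))
E
```

```text
(-7, 7)
w1_1 [(np.float64(29.6), np.float64(-1.4)), (np.float64(26.8), np.float64(8.6)), (np.float64(24.8), np.float64(-3.3)), (np.float64(23.7), np.float64(1.7)), (np.float64(21.4), np.float64(-7.2)), (np.float64(19.1), np.float64(2.5)), (np.float64(17.9), np.float64(-1.7)), (np.float64(15.5), np.float64(7.1)), (np.float64(13.2), np.float64(-1.8)), (np.float64(12.2), np.float64(1.1)), (np.float64(9.7), np.float64(-7.1)), (np.float64(7.5), np.float64(1.5)), (np.float64(3.3), np.float64(2.6))]
w1_2 [(np.float64(28.5), np.float64(-4.8)), (np.float64(27.1), np.float64(14.5)), (np.float64(25.7), np.float64(-2.1)), (np.float64(24.8), np.float64(-1.0)), (np.float64(22.8), np.float64(1.1)), (np.float64(20.8), np.float64(-8.3)), (np.float64(18.9), np.float64(2.6)), (np.float64(16.9), np.float64(-3.4)), (np.float64(15.5), np.float64(10.8)), (np.float64(13.2), np.float64(-1.2)), (np.float64(9.3), np.float64(-7.8)), (np.float64(7.5), np.float64(1.7)), (np.float64(5.5), np.float64(-1.8)), (np.float64(3.9), np.float64(2.7)), (np.float64(2.5), np.float64(1.7))]
w9 [(np.float64(35.4), np.float64(1.
[... 1929 characters left out ...]
, np.float64(-1.0)), (np.float64(15.4), np.float64(5.3)), (np.float64(14.1), np.float64(-1.6)), (np.float64(10.2), np.float64(-4.5)), (np.float64(7.7), np.float64(1.3)), (np.float64(5.0), np.float64(-1.7)), (np.float64(1.6), np.float64(-3.2))]
w12 [(np.float64(32.0), np.float64(11.0)), (np.float64(29.6), np.float64(-11.3)), (np.float64(27.4), np.float64(11.4)), (np.float64(26.3), np.float64(-1.2)), (np.float64(22.0), np.float64(-5.4)), (np.float64(20.7), np.float64(-1.7)), (np.float64(17.7), np.float64(-1.5)), (np.float64(16.8), np.float64(10.3)), (np.float64(11.0), np.float64(-6.1)), (np.float64(8.0), np.float64(3.4)), (np.float64(4.6), np.float64(-2.4)), (np.float64(3.6), np.float64(1.6))]
```

Run:
```python
from turn import *
from rect import *
Y0=-1.02056; P=[0.5282,-0.2209,0.0227]
for k in (0.5,0.6,0.7,0.8):
    manip.servo_line(P,list(down(Y0-k)),vel=0.03)
    m=mom(4)
    print(round(manip.current_clock(),2),round(yawnow()-Y0,4),np.round(m,3),round(manip.current_tau()[6],2))
    if k>0.55:
        c=viewer.get_calibration('wrist'); im=viewer.get_image('wrist')[:,:,::-1].copy()
        cv2.imwrite(f'pics/w13_{int(k*10)}.png',im); pickle.dump(c,open(f'w13_{int(k*10)}.pkl','wb'))
rs=[rectify(f'pics/w13_{k}.png',pickle.load(open(f'w13_{k}.pkl','rb')),3.8) for k in (6,7,8)]
cv2.imwrite('pics/rect2.png',cv2.resize(np.hstack(rs),None,fx=.66,fy=2,interpolation=cv2.INTER_AREA))
```

```text
27.52 -0.4969 [-0.524  0.038 -0.113  0.757 -2.592  2.052] 0.06
27.84 -0.5966 [-0.53   0.25  -0.112 -0.345 -2.321  3.718] 0.06
28.21 -0.6981 [-0.547  0.345 -0.098 -0.705 -2.501  4.868] 0.05
28.57 -0.7984 [-0.606  0.378 -0.118 -0.796 -3.106  5.83 ] 0.06
```

View pics/rect2.png

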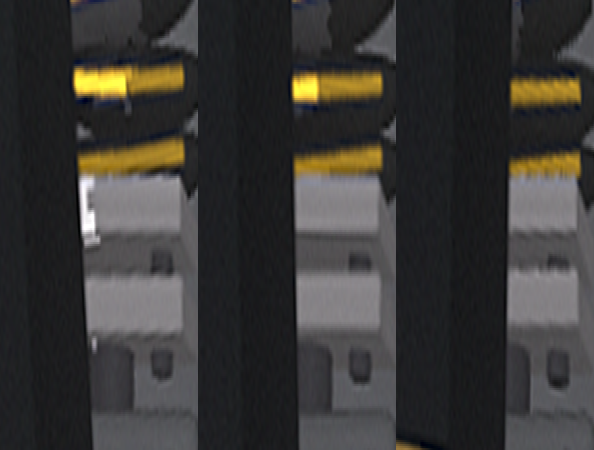

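Run:
```python
from rect import *
for k in (6,7,8):
  for xr in [(14,18),(18,23)]:
    print(k,xr,[(float(a),float(b)) for a,b in edges(f'pics/w13_{k}.png',pickle.load(open(f'w13_{k}.pkl','rb')),3.8,xr) if 8<a<29])
```

```text
6 (14, 18) [(28.4, -10.2), (27.5, 13.4), (21.9, -5.1), (20.1, -1.6), (18.5, -1.9), (17.6, 8.7), (11.8, -7.2), (10.9, 1.3), (10.0, -2.3)]
6 (18, 23) [(28.6, -11.6), (27.5, 12.3), (26.4, -1.0), (22.0, -4.8), (20.0, -2.0), (17.5, 8.8), (11.8, -6.9), (10.9, 1.5), (10.1, -3.2)]
7 (14, 18) [(28.5, -4.3), (27.4, 4.1), (21.8, -6.3), (20.9, 1.9), (19.7, -2.5), (17.9, 6.3), (12.3, -4.7), (10.0, -2.0)]
7 (18, 23) [(28.4, -6.2), (27.4, 6.0), (21.8, -6.1), (20.9, 2.0), (19.5, -2.8), (17.9, 7.0), (12.1, -4.6), (10.0, -2.9)]
8 (14, 18) [(28.3, -2.0), (27.1, 2.4), (22.0, -6.0), (21.0, 1.3), (19.5, -2.8), (18.1, 7.2), (12.6, -4.6), (10.2, -1.9)]
8 (18, 23) [(28.6, -2.1), (27.2, 2.1), (22.0, -6.4), (21.0, 1.4), (19.4, -2.8), (18.1, 7.9), (16.9, -1.1), (12.6, -5.0), (10.0, -2.8)]
```

Run:
```python
from turn import *
from rect import *
Y0=-1.02056; P=[0.5282,-0.2212,0.0234]
for k in (0.9,1.0):
    manip.servo_line(P,list(down(Y0-k)),vel=0.03)
    m=mom(4)
    print(round(manip.current_clock(),2),round(yawnow()-Y0,4),np.round(m,3),round(manip.current_tau()[6],2))
    c=viewer.get_calibration('wrist'); im=viewer.get_image('wrist')[:,:,::-1].copy()
    f=f'pics/w14_{int(k*10)}.png'; cv2.imwrite(f,im); pickle.dump(c,open(f'w14_{int(k*10)}.pkl','wb'))
    for xr in [(14,18),(18,23)]: print(xr,[(float(a),float(b)) for a,b in edges(f,c,3.8,xr) if 8<a<29])
```

```text
28.94 -0.8975 [-0.922  0.072 -0.083  0.644 -4.536 -0.608] 0.03
(14, 18) [(28.9, 11.0), (28.0, -2.0), (27.2, 2.8), (22.1, -5.4), (19.4, -2.6), (18.4, 8.7), (17.3, -1.1), (13.0, -4.5), (10.2, -1.9)]
(18, 23) [(28.1, -2.0), (27.2, 2.1), (22.1, -5.6), (19.4, -2.5), (18.4, 8.7), (17.4, -1.3), (13.0, -4.2), (10.1, -2.1)]
29.31 -0.9987 [-1.047  0.081 -0.067  0.478 -5.38  -2.41 ] 0.04
(14, 18) [(28.4, 8.9), (22.2, -4.6), (18.9, 6.7), (17.8, -1.1), (13.3, -4.1), (10.1, -1.9)]
(18, 23) [(28.7, 10.5), (26.8, -1.2), (22.2, -4.5), (19.8, -2.5), (19.0, 9.3), (18.1, -1.6), (13.3, -4.2), (9.9, -2.0)]
```

Run:
```python
from turn import *
from rect import *
effector.close(3); manip.sleep(.1); print(rd(),yawnow())
t=manip.current_tool_pos()
for z in (0.035,0.055,0.085):
    manip.servo_line([t[0],t[1],z],vel=0.08); print(rd(),manip.current_wrist_torque()[2])
# like-for-like view pose as w9
manip.move_pose([0.5200,-0.2772,0.11],list(down(yaw)))
effector.open_jaws()
manip.servo_line([0.5200,-0.2772,0.0742],vel=0.1);manip.sleep(.15)
c=viewer.get_calibration('wrist'); im=viewer.get_image('wrist')[:,:,::-1].copy()
cv2.imwrite('pics/w15.png',im); pickle.dump(c,open('w15.pkl','wb')); print(manip.current_tool_pos(),manip.current_clock())
c9=pickle.load(open('w9.pkl','rb'))
for xr in [(-7,7),(17,24)]:
  for f,cc in (('pics/w9.png',c9),('pics/w15.png',c)):
    print(f,xr,[(float(a),float(b)) for a,b in edges(f,cc,3.8,xr) if 3<a<29])
cv2.imwrite('pics/rect3.png',cv2.resize(np.hstack([rectify('pics/w9.png',c9,3.8),rectify('pics/w15.png',c,3.8)]),None,fx=1.2,fy=2,interpolation=cv2.INTER_AREA))
```

```text
(29.68, 100.49, array([ 1.68, -4.45, -1.11]), 0.014) -2.0190487270598076
(29.97, 100.79, array([-3.27, -2.01,  2.84]), 0.0138) -0.05470071221393443
(30.37, 101.47, array([0.45, 0.27, 0.16]), 0.0004) 0.011207754864885205
(30.89, 100.58, array([ 0.3 ,  0.52, -0.89]), 0.0004) 0.012270225862859276
[ 0.52032784 -0.27757365  0.07468643] 34.525
pics/w9.png (-7, 7) [(28.5, -8.6), (27.3, 8.6), (25.8, -1.6), (21.8, -4.0), (15.4, 4.3), (14.0, -1.2), (10.0, -4.1), (4.1, 2.7)]
pics/w15.png (-7, 7) [(28.9, -8.6), (27.9, 10.0), (26.2, -1.4), (22.5, -4.5), (18.7, 4.9), (13.3, -3.5), (12.7, -3.2), (3.8, 2.5)]
pics/w9.png (17, 24) [(27.3, 8.4), (26.0, -1.5), (21.8, -4.1), (16.8, -1.0), (15.4, 5.3), (14.1, -1.6), (10.2, -4.5), (7.7, 1.3), (5.0, -1.7)]
pics/w15.png (17, 24) [(28.0, 9.4), (26.4, -1.6), (22.5, -4.9), (18.7, 6.3), (13.9, -2.5), (11.6, -4.6), (10.6, 1.9), (4.6, -2.2), (3.6, 1.5)]
```

View pics/rect3.png

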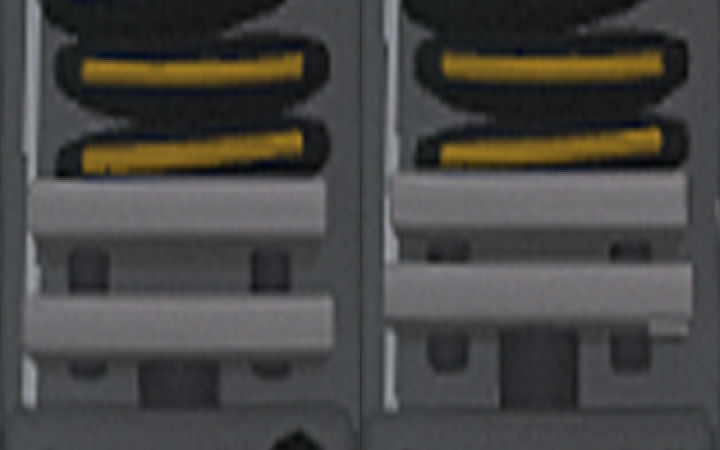

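View pics/w15.png

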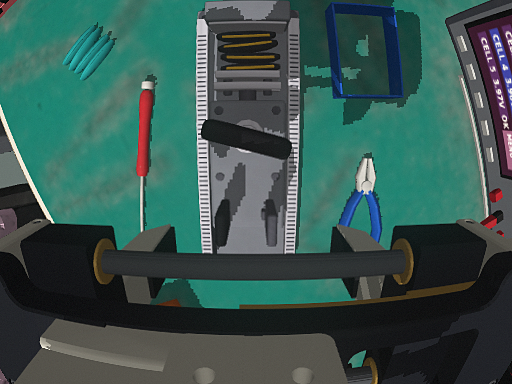

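Run:
```python
from rect import *
c9=pickle.load(open('w9.pkl','rb')); out=pickle.load(open('w1.pkl','rb'));c15=pickle.load(open('w15.pkl','rb'))
# tool pose at w9 known; orientation same (down(yaw)); eye offset
off=c9['eye']-np.array([0.52000088,-0.27727118,0.07417153]); print(off, c15['eye']-np.array([0.52032784,-0.27757365,0.07468643]))
yaw=p[2];vy=np.array([-np.sin(yaw),np.cos(yaw),0]);S0=np.array([0.51188,-0.32084,0.02675])
def cam(t): c=dict(c9); c['eye']=np.array(t)+off; return c
for n,f,t,y0 in [('w2','pics/w2.png',[0.5113,-0.3207,0.04731],-38),('w7','pics/w7.png',S0+vy*.03626,-1.8),('w8','pics/w8.png',S0+vy*.04276,4.7)]:
  for xr in [(-7,7),(17,24)]: print(n,xr,[(float(a),float(b)) for a,b in edges(f,cam(t),y0,xr) if 3<a<29.5])
```

```text
[0.01368703 0.06880223 0.19552335] [0.01322279 0.06888026 0.19536872]
w2 (-7, 7) [(27.1, 6.0), (26.1, -1.1), (21.8, -4.6), (20.5, 1.1), (17.9, 1.4), (16.7, -1.5), (15.7, 6.1), (14.2, -1.1), (10.0, -3.9), (4.0, 2.4)]
w2 (17, 24) [(28.1, -1.5), (27.2, 8.1), (21.8, -5.4), (20.7, 1.5), (16.8, -1.3), (15.6, 5.9), (14.3, -1.1), (10.1, -4.4), (7.4, 1.5), (4.6, -1.2), (3.5, 1.1)]
w7 (-7, 7) [(28.2, -6.3), (26.9, 9.2), (26.0, -1.6), (21.8, -6.5), (17.4, 1.4), (16.2, -2.4), (15.4, 9.5), (14.1, -1.0), (10.2, -4.4), (8.9, -2.4), (4.1, 3.6)]
w7 (17, 24) [(27.2, 11.1), (21.9, -6.5), (16.4, -1.6), (15.5, 8.4), (14.2, -1.5), (10.2, -5.1), (7.1, 1.9), (4.4, -1.8)]
w8 (-7, 7) [(29.4, 10.9), (27.6, -5.7), (26.3, 8.6), (25.4, -1.2), (22.5, 1.1), (21.4, -5.2), (17.0, 1.2), (16.2, -2.0), (15.4, 9.3), (14.1, -1.0), (10.2, -4.3), (4.1, 3.6)]
w8 (17, 24) [(28.1, -5.3), (26.6, 12.0), (25.5, -1.0), (21.3, -5.8), (16.4, -1.2), (15.5, 8.1), (14.2, -1.5), (10.2, -5.1), (6.8, 1.5), (4.5, -1.6)]
```

Run:
```python
from turn import *
from rect import *
Y1=-0.448; H=[0.5279,-0.2206]
manip.move_pose(H+[0.075],list(down(Y1)))
manip.servo_line(H+[0.024],vel=0.1); print(rd())
effector.close(40); manip.sleep(.1); print(rd(),yawnow(),np.round(mom(4),2),manip.current_tool_pos())
def look(f):
    c=viewer.get_calibration('wrist'); im=viewer.get_image('wrist')[:,:,::-1].copy(); cv2.imwrite(f,im); pickle.dump(c,open(f[:-4]+'.pkl','wb'))
    for xr in [(-7,7),(17,23)]: print(f,xr,[(float(a),float(b)) for a,b in edges(f,c,3.8,xr) if 9<a<29])
look('pics/w16a.png')
```

```text
(35.57, 100.86, array([-0.55,  0.08, -0.14]), 0.0918)
(36.28, 101.71, array([-3.52,  1.79,  5.62]), 0.0595) -0.4480078414830798 [ 0.37  0.71 -0.   -3.03  2.32  5.5 ] [ 0.5275194  -0.22025945  0.02417661]
pics/w16a.png (-7, 7) [(27.9, 5.7), (25.6, -1.1), (23.5, 6.0), (22.2, -15.5), (21.2, 2.4), (19.4, -1.2), (18.1, 12.7), (14.9, -1.6), (12.6, -14.6), (11.4, 1.6)]
pics/w16a.png (17, 23) [(28.9, -1.0), (27.9, 7.0), (25.3, -1.1), (22.5, -5.7), (20.1, 1.0), (17.9, 7.7), (15.7, 4.2), (13.7, 1.7), (12.4, -16.8), (11.3, 3.7)]
```

View pics/w16a.png

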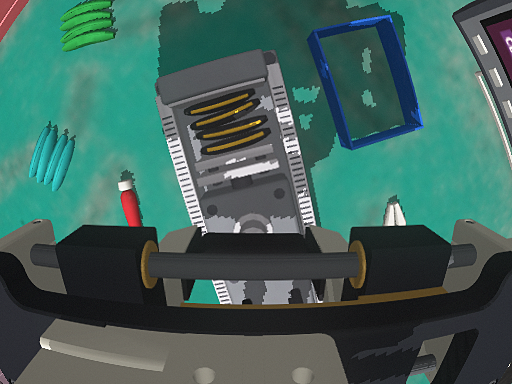

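```bash
cat > look.py <<'E'
from turn import *
from rect import *
def look(f):
    c=viewer.get_calibration('wrist'); im=viewer.get_image('wrist')[:,:,::-1].copy(); cv2.imwrite(f,im); pickle.dump(c,open(f[:-4]+'.pkl','wb'))
    for xr in [(-7,7),(17,23)]: print(f,xr,[(float(a),float(b)) for a,b in edges(f,c,3.8,xr) if 9<a<29])
E
python3 - <<'E'
from look import *
Y1=-0.448;P=[0.5276,-0.2203,0.0240]
for k in (0.1,0.2):
    manip.servo_line(P,list(down(Y1-k)),vel=0.03); print(round(yawnow()-Y1,3),np.round(mom(5),3),manip.current_finger_gap(),manip.current_clock())
    look(f'pics/w17_{int(k*10)}.png')
rs=[rectify(f,pickle.load(open(f[:-4]+'.pkl','rb')),3.8) for f in ('pics/w15.png','pics/w16a.png','pics/w17_1.png','pics/w17_2.png') if __import__('os').path.exists(f[:-4]+'.pkl')]
cv2.imwrite('pics/rect4.png',cv2.resize(np.hstack(rs),None,fx=.8,fy=2,interpolation=cv2.INTER_AREA))
E
```

```text
-0.099 [ 0.232  0.533 -0.081 -1.974  1.305  5.086] 0.05966742811886282 36.7333
pics/w17_1.png (-7, 7) [(27.8, 9.5), (25.6, 2.4), (23.6, 1.9), (22.2, -18.0), (21.2, 2.5), (19.7, -1.4), (18.4, 13.0), (16.9, -1.1), (15.2, -2.6), (12.9, -11.5), (11.7, 1.3)]
pics/w17_1.png (17, 23) [(27.9, 6.9), (22.5, -5.9), (20.3, 1.3), (18.2, 11.3), (16.8, -1.8), (15.8, 1.3), (14.0, 1.5), (12.7, -16.9), (11.6, 2.8)]
-0.199 [ 0.19   0.51  -0.101 -1.437  1.419  4.977] 0.05971599302878199 37.1167
pics/w17_2.png (-7, 7) [(27.8, 12.9), (26.6, -1.7), (25.8, 1.8), (23.5, 1.8), (22.2, -18.7), (21.3, 2.8), (20.0, -1.3), (18.7, 13.3), (17.3, -3.9), (15.8, -2.9), (13.2, -9.1), (12.0, 1.3)]
pics/w17_2.png (17, 23) [(28.0, 6.4), (22.5, -5.8), (20.5, 1.5), (18.3, 9.1), (14.3, 1.8), (13.0, -18.0), (12.0, 2.4), (11.1, 1.9)]
```

View pics/rect4.png

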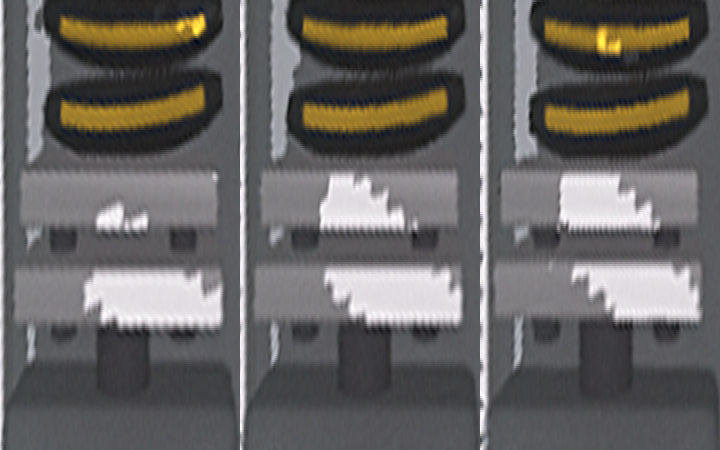

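View pics/w17_2.png

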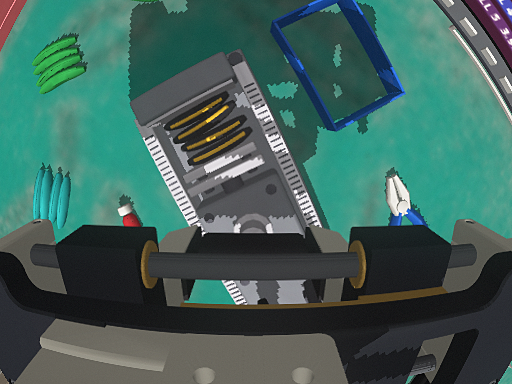

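Run:
```python
from look import *
Y1=-0.448;P=[0.5274,-0.2201,0.0243]
for k in (0.28,0.36):
    manip.servo_line(P,list(down(Y1-k)),vel=0.03); print(round(yawnow()-Y1,3),np.round(mom(5),3),manip.current_finger_gap(),manip.current_clock())
look('pics/w18.png')
effector.close(5); manip.sleep(0.1); print(rd()); effector.open_jaws(); look('pics/w18b.png')
t=manip.current_tool_pos(); manip.servo_line([t[0],t[1],0.075],vel=0.1); print(rd())
manip.move_pose([0.5200,-0.2772,0.0742],list(down(yaw))); manip.sleep(.15)
look('pics/w19.png'); print(manip.current_clock())
```

```text
-0.278 [-0.28   0.003 -0.021  0.723 -0.615  0.28 ] 0.06021273595932778 37.5
-0.357 [-0.612 -0.342 -0.031  1.805 -2.55  -1.944] 0.05988766491602858 37.8333
pics/w18.png (-7, 7) [(27.9, 14.5), (26.6, -1.6), (25.8, -1.4), (24.1, -1.6), (22.4, -13.2), (21.4, 1.9), (19.4, 9.6), (18.1, -1.6), (16.7, -1.9), (13.9, -6.3)]
pics/w18.png (17, 23) [(28.0, 6.8), (22.5, -6.6), (19.4, 6.5), (17.6, 2.9), (15.6, 4.2), (13.6, -17.7), (12.6, 2.2), (10.6, 1.9)]
(38.2, 101.5, array([ 3.97, -3.3 , -3.44]), 0.0599)
pics/w18b.png (-7, 7) [(27.9, 13.9), (26.6, -1.7), (25.8, -1.6), (22.3, -11.8), (21.4, 1.8), (19.4, 8.8), (18.1, -1.4), (16.7, -1.8), (13.9, -6.1)]
pics/w18b.png (17, 23) [(28.0, 6.1), (22.5, -6.0), (20.7, 1.6), (19.4, 6.4), (17.5, 4.0), (16.6, -1.1), (15.6, 4.3), (13.7, -16.5), (12.6, 1.9), (10.7, 2.1)]
(39.62, 102.23, array([-0.34, -0.  ,  0.43]), 0.092)
pics/w19.png (-7, 7) [(27.9, 8.6), (22.6, -5.0), (21.5, 1.3), (19.8, 5.0), (14.3, -4.2)]
pics/w19.png (17, 23) [(28.1, 8.8), (26.2, -1.1), (22.7, -5.0), (21.1, -1.1), (19.7, 5.3), (18.4, -1.2), (14.7, -3.9), (13.9, 2.0), (12.8, -2.9), (11.4, 1.2)]
40.4583
```

View pics/w19.png

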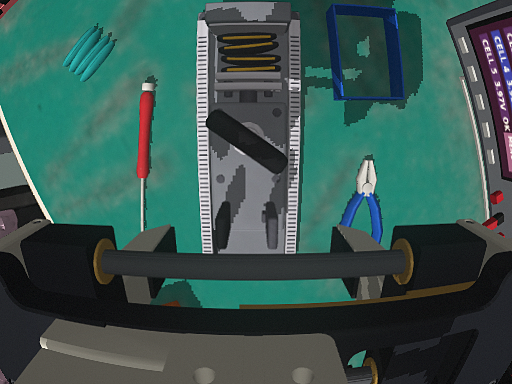

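Run:
```python
from look import *
Y2=-0.805; H=[0.5278,-0.2205]
manip.move_pose(H+[0.075],list(down(Y2)))
manip.servo_line(H+[0.024],vel=0.1); print(rd())
effector.close(40); manip.sleep(.1); print(rd(),yawnow())
t=list(manip.current_tool_pos())
for k in (.08,.16): manip.servo_line(t,list(down(Y2+k)),vel=0.03)
manip.sleep(.1); print(round(yawnow()-Y2,3),rd())
effector.close(5); manip.sleep(0.1); effector.open_jaws(); print(rd())
t=manip.current_tool_pos(); manip.servo_line([t[0],t[1],0.075],vel=0.1); print(rd())
manip.move_pose([0.5200,-0.2772,0.0742],list(down(yaw))); manip.sleep(.15)
look('pics/w20.png'); print(manip.current_clock())
```

```text
(41.74, 101.01, array([ 0.37, -0.87,  0.35]), 0.0919)
(42.46, 101.62, array([0.35, 1.69, 2.36]), 0.0592) -0.8048746309516394
0.157 (43.06, 101.71, array([-2.5 ,  2.03,  3.11]), 0.0596)
(44.09, 101.61, array([-0.77,  0.67,  0.99]), 0.0915)
(44.75, 102.05, array([-0.61, -0.81, -0.11]), 0.0921)
pics/w20.png (-7, 7) [(28.1, 7.9), (26.6, -1.5), (22.6, -4.3), (20.6, -1.1), (19.5, 5.4), (18.0, -1.0), (13.9, -3.5), (13.1, -3.1)]
pics/w20.png (17, 23) [(28.3, 9.1), (26.7, -1.4), (22.6, -4.4), (20.7, -1.5), (19.4, 5.5), (14.5, -2.3), (13.6, 4.8), (12.7, -8.4), (11.2, 1.6)]
45.4667
```

View pics/w20.png

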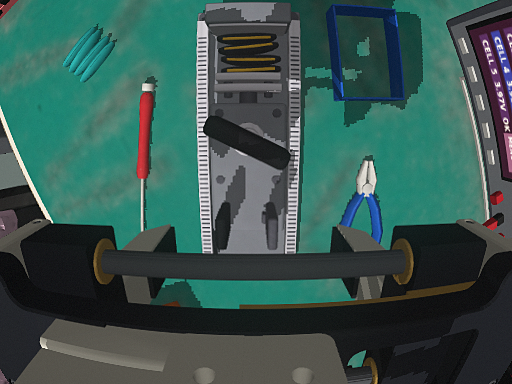

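Run:
```python
from look import *
t=manip.current_tool_pos(); manip.servo_line([t[0],t[1],0.16],vel=0.15); print(rd())
s=viewer.get_image('scene')[90:240,200:350,::-1]; g=viewer.get_image('side')[160:310,190:340,::-1]
cv2.imwrite('pics/c21.png',np.hstack([cv2.resize(k,None,fx=2.6,fy=3.5,interpolation=cv2.INTER_CUBIC) for k in (s,g)]))
```

```text
(46.19, 46.66, array([ 0.24,  0.12, -0.09]), 0.0916)
```

View pics/c21.png

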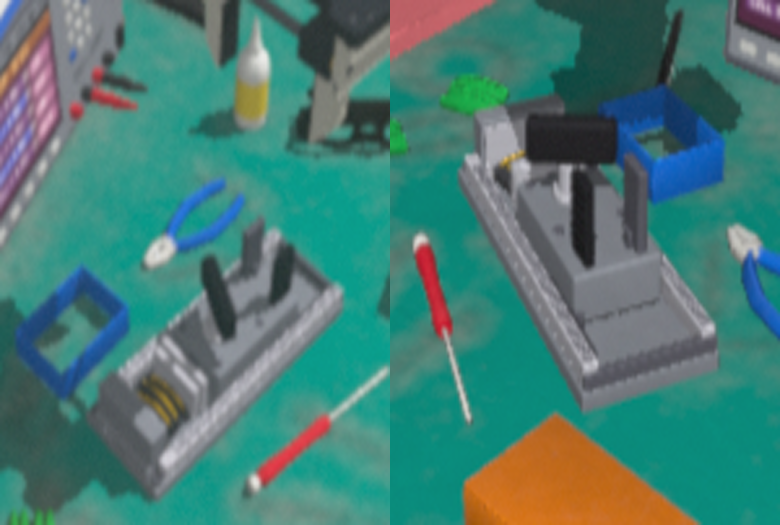

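The bundle lies flat between pad and jaw, the paddle is let go, the gripper is clear, and the bystanders are in place. I am handing in now.

```bash
python3 -c "
from bench import manip
print(manip.hand_in(), manip.current_clock())"
```

```text
the job is handed in; nothing more can be done
the job is handed in; nothing more can be done
```

The bundle is clamped in the vise at about 18 N and the job is handed in, at about 46 s of the 69 s allowed. That force is estimated from camera images, because there was no direct reading of it.

**What I did**
- I pinched the paddle fully (finger gap 32 mm) and slid the carriage up about 43 mm. The bundle then sat against the fixed jaw with about 3 N on it.
- I let go so the carriage locked, and a small gap of about 0.6 mm opened in front of the pad.
- I turned the T-handle clockwise about 1.35 rad, which read about 21 N, then backed it off 0.16 rad.

**Last checks**
- **Clamp force:** the pad spring showed about 3.0 mm of compression in the images, which gives about 18 N. The handle angle gave about the same. I put the uncertainty at 1.5 to 2 N.
- **Scene:** the last pictures show the bundle flat between pad and jaw and the paddle let go. The side cutters, screwdriver and bin look unmoved, and the gripper is clear with no force on it.

**What disagreed or failed**
- **Tool frame:** all three cameras showed the real fingertips about 34 mm short of the reported TCP. A careful close on the plate and paddle confirmed it (42 mm gap, as the text gives), so I worked with corrected heights.
- **Wrist torque:** the moment about the vertical axis stayed near -0.1 Nm with the wrong sign, so I could not use it to judge clamping and relied on the images.
- **View bias:** from turned views the pad gap read about 0.3 mm larger, so the final reading compares only views from the same direction.

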